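# Cure the varnish on the small printing block in the drawer lamp

### The arm

A 7-joint arm with a two-finger parallel gripper is mounted at the origin on a cart in front of the work surface, level with it; the furniture and walls round the work are solid. World frame = base frame: x ahead of the robot, y to its left, z up, the work surface at z = 0. Lengths are in m, angles in rad, forces in N, time in s.
With the tool pointing down it reaches from about 0.4 to 0.9 m from the base axis. Payload 5.5 kg.
Tool frame: the origin (TCP) lies at the very end of the fingers, on their centre line; the grasp point (between the pads) lies 19 mm behind it (arm.grasp_offset is the distance from the TCP to the grasp point, in m); z points along the fingers, y is the direction in which the jaws open and shut (so a half turn about z gives the same grasp; the last joint's range is limited). The gripper opens to 92 mm and grips with 3 to 60 N. Pads are 19 mm wide; open, the fingers measure 130 mm over their backs; the gripper's body (75 mm by 190 mm) begins 47 mm behind the grasp point.
Start: joints at [1.512, 0.501, -0.427, 1.55, 0.221, 1.138, -0.21], TCP at [0.206, -0.617, 0.227] pointing down, gripper open.
Joint ranges: [-2.88, 2.88], [-0.31, 2.03], [-1.54, 1.56], [0.2, 2.42], [-1.41, 4.55], [0.19, 2.02], [-2.57, 2.57]. Speed limits (rad/s): [2.57, 2.57, 3.14, 3.14, 3.14, 3.14, 3.14].

### API

Orientations are given as a rotation vector (axis times angle).
In Python, from station import arm, vision, spotter gives the robot as it stands.
- The arm moves only by the tool move_arm, never from a script. Its argument "series" is a list of rows, each a list of 3 entries, a list of its own where there are three numbers: the opening, from 0 (shut) to 1 (fully open), then the shift along the world's x, y, z in m, then the turn about the world's z in rad. In form: [[hand, [x, y, z], twist], ...]. A call has 1 to 12 rows; each row is the pose to reach, as a shift and turn from the pose commanded when the call began; what a row does not reach only later rows make up. A row lasts 1/10 s, in which the tool goes at most 50 mm and 8.59 degrees, less where a joint would pass 70% of its speed; a pose out of reach is approached as far as the arm can. A call with a gripper value outside its range is refused whole. The fingers move at their own pace and stop on an object; "newtons" is the grip in N (left out, the last holds). Time passes only in rows, so rows that repeat a pose let the fingers close. It gives the time, the measured TCP pose, the force and the opening at its end, in the units of the state.
- arm.sense(): the state, without advancing time (a new reading comes with each control period).
- vision.snapshot(name): name is "side" or "top" or "wrist"; returns (picture, depth): 420x560x3 uint8, red, green, blue; 420x560 float32, m along the optical axis (not along the pixel's ray), 0 where there is no reading.
- vision.camera_info(name): a dict with "fov_y" (degrees; the focal length in pixels is half the picture's height over the tangent of half this angle, whatever the lens; pixels are square), "cx", "cy" (the principal point, pixels), "rvec" (rotation vector, rad) and "tvec" (3), from world to camera coordinates, as OpenCV has them; the wrist camera has in their place "hand_eye" (4x4, takes a point from camera to tool coordinates, whose origin is the TCP and whose axes are the flange's). Camera axes: x right, y down, z forward; pixel columns grow to the right and rows downward; lengths in m; the calibration is good to about 2 mm. The wrist camera is an equidistant fisheye: a pixel r from the principal point sees the ray r / f radians off the axis. A picture is of the moment at which its call begins: read the wrist's pose just before it. camera_info takes no time and is no camera call.
- arm.finish_job(): hands the job in, once; it reports no verdict.
Trained networks look in the newest picture that a camera, given by its name, has taken for a name from the list of things; names that differ only in an ending like _2 or _b are one class to them, and where a whole thing is asked for, a point or a joint stands for the part that bears it (a point fixed in the world has none). Each returns a list of dicts, best first, with "conf" (0 to 1); they miss things now and then, are a little off and sometimes report something else, mostly with a low value. They report only what shows in the picture. A call takes as long as a camera call. They do not tell look-alikes from the thing itself.
- spotter.find_in(camera, query): "box" ([left, top, right, bottom] in pixels, round what is visible of it).
- spotter.mark_of(camera, query): "xy" ([column, row] in pixels: a listed point, or the origin of a listed thing).
The state is a dict: "clock": time; "joint_positions": joint angles; "qd": joint speeds; "tau": joint torques, N m; "position": TCP position; "tcp_rot": TCP orientation; "wrist_force": force on the tool from outside, world axes, zero at the start; "ft_torque": the same for the moment, N m; "gripper_width": finger opening in m.
Only numpy, scipy, OpenCV 4.12 (cv2) and the standard library are available. Lean on these libraries where they do the work, as an engineer would, in place of code of your own. Each camera call takes 0.05 s, during which the arm holds its last target.

### The job

Cure the fresh varnish on the smaller of the two wooden printing blocks lying round the dropper bottle: plug the battery pack fully home into the socket on top of the curing unit, lay the small block flat and carved face up in the unit's open drawer and push the drawer fully shut. Then press the large start button all the way down and let it go, without pressing the small stop button and leaving everything else standing where it is.

Things in the scene. Friction and masses are not known exactly. Their poses are not given: they have to be found in the camera images.
- unit: white curing unit, fixed, 140 mm deep (x) by 225 mm wide (y). Origin: centre of its underside; x to its rear, z up; the drawer opens to -x. From the front, the left part (y -22 to 112 mm) is the lamp housing over the drawer, 68 mm high; the right part (y -112 to -22 mm) is the control column, 80 mm high, with the socket at the rear of its top and two buttons at the front
- socket (a point): centre of the mouth of the battery socket in the black rim on the column, 83 mm above the table (axes as the unit's). The hole is 40 mm (x) by 30 mm (y), 26 mm deep, with a key slot 10 mm wide that runs 4.5 mm further out in the middle of its +x (rear) end; the rim measures 56 x 44 mm
- drawer (a joint): how far the drawer is open, m: 0 = fully shut, 0.095 = fully open
- drawer_floor (a point): centre of the drawer's inner floor, moves with the drawer (axes as the unit's). Inside 88 mm (x) by 110 mm (y); the floor is 12 mm above the table, side and rear walls stand 18 mm above the floor, the front panel 48 mm
- drawer_front (a point): middle of the outer face of the drawer's front panel (it faces -x), 40 mm above the table; the panel is 131 mm wide and reaches from 8 to 60 mm above the table, a finger lip 70 mm wide along its top edge stands out 7 mm more
- start_button (a joint): travel of the large start button, m: 0 = up, 0.006 = fully down; its spring takes about 5 N when fully down
- start_button_top (a point): centre of the top of the start button's black cap, 28 mm across, 22 mm above the column's top, in a round steel housing 44 mm across and 12 mm high
- stop_button (a joint): travel of the small stop button, m: 0 = up; not to be pressed
- stop_button_top (a point): centre of the top of the stop button's black cap, 16 mm across, 47 mm to the right of the start button, 21 mm above the column's top
- pack: battery pack standing on its plug foot, 78 mm high. Origin: centre of its underside, z up. Black tapered foot 38 (x) by 28 (y) mm, 22 mm high, with a key rib 8 mm wide standing out 4 mm in the middle of its +x end; above it the grey grip body 46 (x) by 36 (y) mm, 56 mm high, whose shoulder rests on the socket's rim when home. Fits only with its +x along the unit's +x
- block_small: smaller wooden printing block, lying carved face up: 40 mm (x) by 60 mm (y), 20 mm high. Origin: centre of its underside
- block_large: larger wooden printing block, 52 mm (x) by 68 mm (y), 24 mm high; stays where it is. Origin: centre of its underside
- ink_tin: round tin of ink, 54 mm across, 32 mm high; stays where it is. Origin: centre of its underside
- dropper_bottle: dropper bottle, 33 mm across, 102 mm high; stays where it is. Origin: centre of its underside
- paper_roll: upright roll of kitchen paper close beside the control column, 93 mm across, 234 mm high; stays where it is. Origin: centre of its underside
Not all that is in view belongs to the job. What is shaped like the block_small but red or turquoise is not meant.

How it is judged:
By the outcome, as a careful person would: the job done as asked, in the order asked, and still so for the second after the job is handed in, with the robot touching nothing.
It also fails if it takes over 69 s, if anything falls off the work surface, if the arm or the gripper's body presses on something with over 40 N, if the wrist force passes 120 N, or if a joint passes its speed limit or range.

## Working session

There is one attempt and no reset: what is moved stays moved. The work goes in short steps, Python scripts to look and compute and a tool call to move; the robot and the scene stay as the last step left them, time stands still between calls to the robot, and variables do not carry over. Pictures are saved under pics/ and viewed, and the job is handed in when it is done.

Besides the shell and the picture viewer there is one more tool, called as name(argument=value, ...) on one line, values as JSON. move_arm: Moves the arm, as the interface text tells. Its arguments: {"type":"object","properties":{"series":{"type":"array"},"newtons":{"type":"number"}},"required":["series"]}

```bash
ls; mkdir -p pics; cat > h.py <<'E'
import numpy as np, cv2
from station import arm, vision, spotter
def K(name):
    i=vision.camera_info(name); f=210/np.tan(np.radians(i['fov_y'])/2); return i,f
def snap(name,fn):
    p,d=vision.snapshot(name); cv2.imwrite('pics/'+fn+'.png',p[:,:,::-1]); np.savez('pics/'+fn+'.npz',p=p,d=d); return p,d
def unproj(name,u,v,z):
    i,f=K(name); R,_=cv2.Rodrigues(np.array(i['rvec'],float)); t=np.array(i['tvec'],float).ravel()
    u=np.asarray(u,float);v=np.asarray(v,float)
    c=np.stack([(u-i['cx'])/f*z,(v-i['cy'])/f*z,z*np.ones_like(u)],-1)
    return (c-t)@R
def onplane(name,u,v,h):
    a=unproj(name,u,v,0.0*np.asarray(u,float)); b=unproj(name,u,v,1.0+0*np.asarray(u,float))
    s=(h-a[...,2])/(b[...,2]-a[...,2]); return a+(b-a)*s[...,None]
def proj(name,X):
    i,f=K(name); R,_=cv2.Rodrigues(np.array(i['rvec'],float)); c=np.asarray(X)@R.T+np.array(i['tvec'],float).ravel()
    return c[...,:2]/c[...,2:]*f+[i['cx'],i['cy']]
E
python3 - <<'E'
from h import *
print(arm.sense())
for n in ['top','side','wrist']:
    print(vision.camera_info(n)); snap(n,n+'0')
things=['unit','socket','drawer_floor','drawer_front','start_button_top','stop_button_top','pack','block_small','block_large','ink_tin','dropper_bottle','paper_roll']
for n in ['top','side']:
    for q in things:
        print(n,q,[(np.round(r['xy']).tolist(),round(r['conf'],2)) for r in spotter.mark_of(n,q)][:4])
E
```

```text
pics
{'clock': 0.0, 'joint_positions': array([ 1.51216236,  0.50185036, -0.42676212,  1.55144987,  0.22081954,
        1.13831399, -0.21029936]), 'qd': array([ 2.34017895e-04,  5.12122516e-04, -1.51224879e-03,  6.44131636e-05,
       -3.92568004e-04, -9.48260821e-04,  4.17423654e-04]), 'tau': array([-3.48832136e-04, -5.66590297e+01, -5.81600994e+00, -2.79117322e+01,
       -6.86106551e-02,  3.07356007e-02,  1.98482580e-04]), 'position': array([ 0.20530987, -0.61597841,  0.22567428]), 'tcp_rot': array([-3.09907819e+00, -5.03104514e-01,  4.42634773e-04]), 'wrist_force': array([0.03853893, 0.10544966, 0.33730846]), 'ft_torque': array([-4.61464716e-02,  3.04265507e-02, -7.68199897e-05]), 'gripper_width': 0.09183718415051702}
{'fov_y': 56.413554410700584, 'cx': 282.8582892881336, 'cy': 211.19384943569992, 'rvec': array([ 2.14683771, -2.13149231,  0.17249819]), 'tvec': array([0.10345705, 0.54984346, 1.1231365 ])}
{'fov_y': 49.22817132910118, 'cx': 284.5156018771238, 'cy': 201.63767433506194, 'rvec': array([ 1.78503769e-03, -2.65180404e+00,  1.63168166e+00]), 'tvec': array([0.52338912, 0.02
[... 851 characters left out ...]
 block_large [([239.0, 211.0], 0.7)]
top ink_tin [([243.0, 254.0], 0.63)]
top dropper_bottle [([212.0, 226.0], 0.61)]
top paper_roll [([398.0, 190.0], 0.68)]
side unit [([250.0, 200.0], 0.92)]
side socket [([240.0, 170.0], 0.7)]
side drawer_floor [([289.0, 205.0], 0.78)]
side drawer_front [([288.0, 206.0], 0.74), ([301.0, 200.0], 0.64)]
side start_button_top [([263.0, 164.0], 0.45)]
side stop_button_top []
side pack [([320.0, 291.0], 0.91)]
side block_small [([262.0, 291.0], 0.71), ([226.0, 253.0], 0.67), ([362.0, 326.0], 0.59)]
side block_large [([271.0, 255.0], 0.95)]
side ink_tin [([324.0, 251.0], 0.84)]
side dropper_bottle [([288.0, 277.0], 0.82)]
side paper_roll [([265.0, 168.0], 0.57)]
```

```bash
python3 - <<'E'
from h import *
for n,(x0,y0,x1,y1) in {'top':(120,130,440,310),'side':(170,60,410,360)}.items():
    p=np.load(f'pics/{n}0.npz')['p'][y0:y1,x0:x1]
    s=min(800/p.shape[1],600/p.shape[0]); 
    cv2.imwrite(f'pics/{n}0c.png',cv2.resize(p,None,fx=s,fy=s,interpolation=cv2.INTER_CUBIC)[:,:,::-1]); print(n,s)
E
```

```text
top 2.5
side 2.0
```

View pics/top0.png

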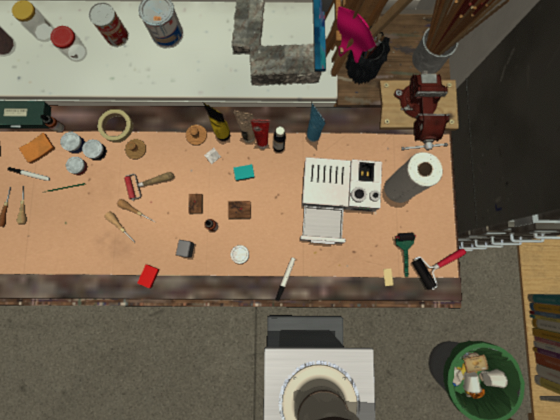

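View pics/top0c.png

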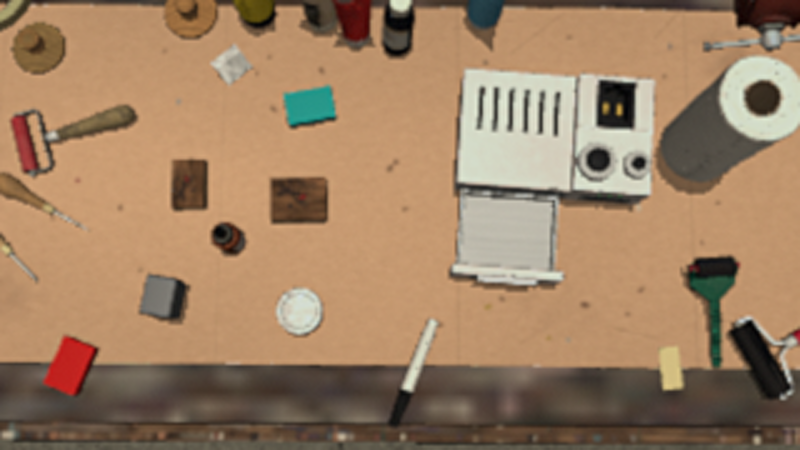

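View pics/side0c.png

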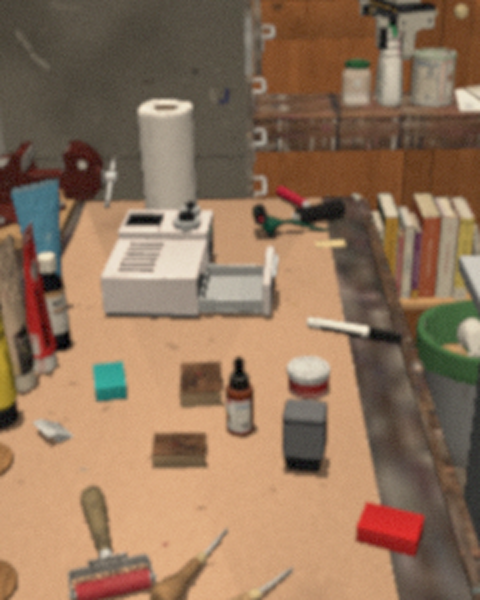

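View pics/side0.png

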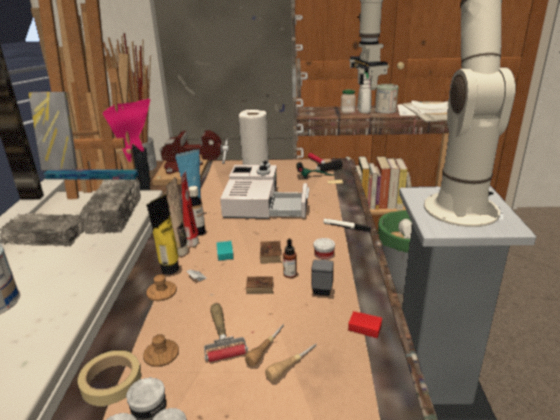

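Top view: the wooden candidates are the small block at (197,206) and the large one at (239,211), on either side of the bottle (212,226). The look-alikes to avoid are the turquoise block (245,174) and the red one (147,275). The pack is at (186,249), the unit is around (340,189), and the drawer is open. Next I measure.

```bash
python3 - <<'E'
from h import *
d0=np.load('pics/top0.npz'); d=d0['d']; p=d0['p']
def rep(nm,u,v,h): print(nm,'plane',np.round(onplane('top',u,v,h),3),'depth',np.round(unproj('top',u,v,d[int(round(v)),int(round(u))]),3))
rep('small',195.7,204,.02); rep('large',239.5,210,.024); rep('pack',185,249,.078); rep('tin',240,254.5,.032); rep('socket',367,171,.083)
rep('start',358.5,194,.102); rep('stop',374.8,195.5,.101); rep('floor',323,224,.012);rep('bottle',212,225,.1);rep('red',147,275,.02);rep('roll',425,169,.234);rep('table',280,230,0.0)
# point cloud for unit
v,u=np.mgrid[130:310,120:460]; P=unproj('top',u,v,d[130:310,120:460])
for lab,(z0,z1,xl,xh,yl,yh) in {'top68':(.062,.073,0,2,-.4,.3),'col80':(.076,.083,0,2,-.4,.3),'packtop':(.07,.085,0,2,.3,.7),'blocks':(.012,.028,0,2,.2,.7)}.items():
    m=(P[...,2]>z0)&(P[...,2]<z1)&(P[...,0]>xl)&(P[...,0]<xh)&(P[...,1]>yl)&(P[...,1]<yh)
    n,l,s,c=cv2.connectedComponentsWithStats(m.astype(np.uint8),connectivity=4)
    for k in range(1,n):
        if s[k,4]>40:
            q=P[l==k]; r=cv2.minAreaRect(q[:,:2].astype(np.float32)*1000); print(lab,s[k],np.round(r[0]),np.round(r[1]),round(r[2],1),'z',q[:,2].mean().round(4))
E
```

```text
small plane [0.573 0.373 0.02 ] depth [0.573 0.373 0.02 ]
large plane [0.555 0.239 0.024] depth [0.554 0.238 0.029]
pack plane [0.433 0.385 0.078] depth [0.432 0.384 0.082]
tin plane [0.42  0.233 0.032] depth [0.42  0.233 0.031]
socket plane [ 0.664 -0.138  0.083] depth [ 0.671 -0.144  0.057]
start plane [ 0.591 -0.108  0.102] depth [ 0.591 -0.108  0.103]
stop plane [ 0.587 -0.154  0.101] depth [ 0.588 -0.155  0.097]
floor plane [ 0.516 -0.015  0.012] depth [ 0.515 -0.015  0.013]
bottle plane [0.499 0.307 0.1  ] depth [0.503 0.312 0.072]
red plane [0.359 0.508 0.02 ] depth [0.359 0.506 0.026]
roll plane [ 0.629 -0.252  0.234] depth [ 0.64  -0.266  0.196]
table plane [0.498 0.116 0.   ] depth [0.497 0.116 0.001]
top68 [ 182   28   49   49 2069] [635. -20.] [136. 141.] 86.0 z 0.0687
col80 [229  30  33  49 796] [ 627. -132.] [ 91. 141.] 85.6 z 0.0803
packtop [ 56 110  15  18 205] [435. 393.] [37. 46.] 81.1 z 0.0784
blocks [ 0  0 10 11 62] [793. 608.] [15. 41.] 36.1 z 0.0215
blocks [ 8 12 16 15 78] [746. 570.] [34. 48.] 72.2 z 0.0146
blocks [84 18 13 12 74] [733. 335.] [21. 37.] 35.3 z 0.016
blocks [113  34  21  17 253] [675. 231.] [42. 60.] 11.9 z 0.0217
blocks [ 15  42  39  26 251] [635. 503.] [ 59. 118.] 12.3 z 0.02
blocks [  4  45  12  26 151] [624. 582.] [81. 21.] 18.9 z 0.0182
blocks [ 68  64  14  20 278] [575. 377.] [59. 41.] 0.9 z 0.0212
blocks [  0  69  22  16 121] [558. 578.] [79. 24.] 54.0 z 0.02
blocks [108  71  23  18 361] [558. 241.] [53. 66.] 2.3 z 0.0241
blocks [ 17 135  21  23 298] [355. 508.] [41. 60.] 68.2 z 0.021
```

View pics/wrist0.png

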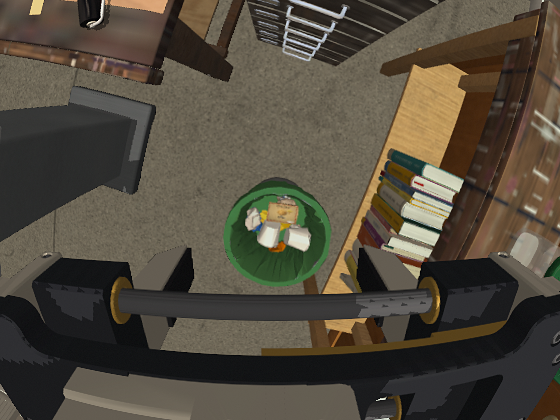

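```bash
python3 - <<'E'
from h import *
s0=np.load('pics/side0.npz'); p=s0['p'][258:300,300:345]
cv2.imwrite('pics/packside.png',cv2.resize(p,None,fx=12,fy=12,interpolation=cv2.INTER_CUBIC)[:,:,::-1])
d=np.load('pics/top0.npz')['d']; v,u=np.mgrid[130:310,120:460]; P=unproj('top',u,v,d[130:310,120:460])
m=(P[...,2]>.222)&(P[...,2]<.245); q=P[m]; print('roll',cv2.minEnclosingCircle(q[:,:2].astype(np.float32)),len(q))
ds=s0['d']; v,u=np.mgrid[0:420,0:560]; Q=unproj('side',u,v,ds)
m=(Q[...,2]>.03)&(Q[...,2]<.24)&(abs(Q[...,0]-.65)<.15)&(abs(Q[...,1]+.26)<.08); q=Q[m];print('roll side pts',np.percentile(q,[2,50,98],axis=0).round(3))
m=(Q[...,2]>.09)&(abs(Q[...,0]-.6)<.3)&(abs(Q[...,1]-.1)<.7)&(ds>0)&(Q[...,2]<.5); q=Q[m];
# drawer lip etc
E
```

```text
roll ((0.6298722624778748, -0.2502064108848572), 0.046117108315229416) 874
roll side pts [[ 0.584 -0.319  0.068]
 [ 0.638 -0.22   0.14 ]
 [ 0.795 -0.202  0.234]]
```

View pics/packside.png

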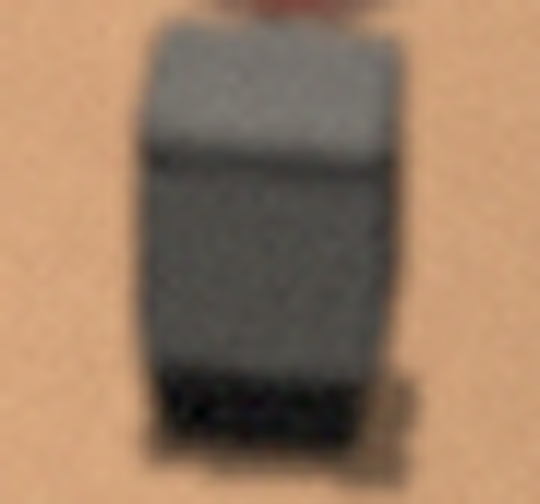

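move_arm(series=[[1,[0.03,0.03,0.03],0.1],[1,[0.06,0.065,0.05],0.2],[1,[0.09,0.1,0.07],0.3],[1,[0.12,0.135,0.09],0.4],[1,[0.15,0.17,0.11],0.5],[1,[0.175,0.21,0.12],0.6],[1,[0.2,0.25,0.13],0.7],[1,[0.22,0.295,0.13],0.8],[1,[0.24,0.34,0.13],0.9],[1,[0.255,0.385,0.13],1.0],[1,[0.265,0.43,0.13],1.09],[1,[0.27,0.48,0.13],1.09]])

```text
clock: 2.55
position: [0.4761, -0.1353, 0.3569]
tcp_rot: [2.388, 2.04, 0.001]
wrist_force: [0.7, -0.2, -0.2]
gripper_width: 0.0919
```

```bash
cat >> h.py <<'E'
def Twc():
    s=arm.sense(); T=np.eye(4); T[:3,:3]=cv2.Rodrigues(np.array(s['tcp_rot'],float))[0]; T[:3,3]=s['position']; return T@np.array(vision.camera_info('wrist')['hand_eye'])
def wsnap(fn):
    T=Twc(); p,d=vision.snapshot('wrist'); cv2.imwrite('pics/'+fn+'.png',p[:,:,::-1]); np.savez('pics/'+fn+'.npz',p=p,d=d,T=T); return p,d,T
def wray(u,v):
    i,f=K('wrist'); du=np.asarray(u,float)-i['cx']; dv=np.asarray(v,float)-i['cy']; r=np.hypot(du,dv)+1e-9; th=r/f
    return np.stack([np.sin(th)*du/r,np.sin(th)*dv/r,np.cos(th)],-1)
def wplane(T,u,v,h):
    w=wray(u,v)@T[:3,:3].T; s=(h-T[2,3])/w[...,2]; return T[:3,3]+w*s[...,None]
def wcloud(T,d):
    v,u=np.mgrid[0:420,0:560]; r=wray(u,v); c=r/r[...,2:]*d[...,None]; return c@T[:3,:3].T+T[:3,3]
def wproj(T,X):
    i,f=K('wrist'); c=(np.asarray(X)-T[:3,3])@T[:3,:3]; rr=np.hypot(c[...,0],c[...,1]); th=np.arctan2(rr,c[...,2])
    return np.stack([i['cx']+f*th*c[...,0]/rr,i['cy']+f*th*c[...,1]/rr],-1)
E
python3 - <<'E'
from h import *
p,d,T=wsnap('w1'); print(T[:3,3])
for q in ['socket','start_button_top','stop_button_top','drawer_floor','drawer_front']:
    print(q,[(np.round(r['xy'],1).tolist(),round(r['conf'],2)) for r in spotter.mark_of('wrist',q)][:3])
E
```

```text
[ 0.4886259  -0.05443325  0.51353617]
socket [([408.0, 148.9], 0.55), ([365.7, 102.0], 0.33)]
start_button_top [([362.9, 174.4], 0.68), ([363.5, 103.7], 0.61), ([359.8, 138.9], 0.57)]
stop_button_top [([361.8, 174.4], 0.45)]
drawer_floor [([289.2, 76.2], 0.63)]
drawer_front [([252.6, 77.5], 0.87)]
```

View pics/w1.png

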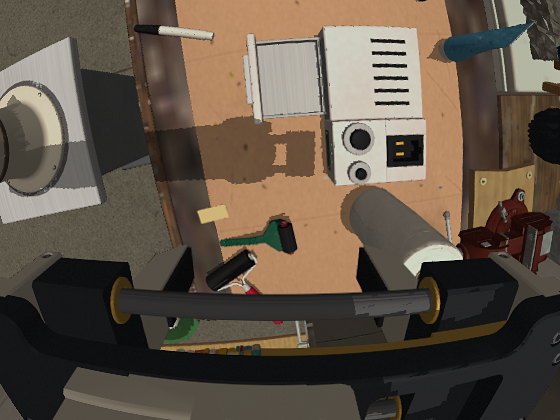

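```bash
python3 - <<'E'
from h import *
z=np.load('pics/w1.npz'); p,d,T=z['p'],z['d'],z['T']
P=wcloud(T,d)
for lab,(z0,z1,yl,yh,xl,xh) in {'h68':(.063,.074,-.15,.1,.5,.75),'col80':(.0765,.0815,-.2,-.07,.5,.75),'start':(.098,.106,-.2,-.07,.5,.75),'stop':(.094,.106,-.2,-.13,.5,.75),'floor':(.009,.0155,-.1,.1,.4,.6),'lip':(.052,.065,-.1,.1,.4,.5)}.items():
    m=(P[...,2]>z0)&(P[...,2]<z1)&(P[...,1]>yl)&(P[...,1]<yh)&(P[...,0]>xl)&(P[...,0]<xh)&(d>0)
    n,l,s,c=cv2.connectedComponentsWithStats(m.astype(np.uint8),connectivity=4)
    for k in range(1,n):
        if s[k,4]>30:
            q=P[l==k]; r=cv2.minAreaRect(q[:,:2].astype(np.float32)*1000); print(lab,s[k],np.round(r[0],1),np.round(r[1],1),round(r[2],1),'z',q[:,2].mean().round(4),'mean',q[:,:2].mean(0).round(4))
c=p[110:195,315:440]; cv2.imwrite('pics/w1c.png',cv2.resize(c,None,fx=6.4,fy=6.4,interpolation=cv2.INTER_CUBIC)[:,:,::-1])
E
```

```text
h68 [ 322   25  102   97 8738] [634.9 -21.9] [136.3 140.8] 85.8 z 0.0666 mean [ 0.6318 -0.0226]
h68 [330 127   4  41  66] [ 557.1 -120.9] [56.7  2.1] 84.6 z 0.0682 mean [ 0.5576 -0.1213]
h68 [413 147   7  10  32] [ 684.3 -142.7] [15.6  4.7] 58.8 z 0.0685 mean [ 0.6841 -0.1426]
col80 [ 331  119   96   67 3618] [ 626.5 -134.2] [ 90.5 141.1] 85.3 z 0.0786 mean [ 0.6236 -0.1335]
col80 [416 137   7  10  31] [ 685.5 -125.5] [ 8.9 13.5] 6.0 z 0.0804 mean [ 0.6842 -0.1266]
col80 [412 147  10  18  50] [ 682.4 -147. ] [25.8  9.6] 51.1 z 0.0799 mean [ 0.6811 -0.1478]
start [351 129  20  21 318] [ 592.6 -110.5] [26.3 25.9] 85.2 z 0.1004 mean [ 0.5923 -0.1107]
start [356 169  11  11  84] [ 589.1 -158. ] [13.4 13.7] 36.5 z 0.0995 mean [ 0.5889 -0.1575]
stop [355 169  12  11 104] [ 588.4 -157.5] [14.1 14.2] 82.9 z 0.0989 mean [ 0.5883 -0.1571]
floor [204  30  10  10  69] [406.5  77.9] [15.1 14.3] 77.9 z 0.0121 mean [0.4066 0.0769]
floor [ 257   41   66   75 3990] [517.1 -13.2] [111.5  90.3] 86.5 z 0.0108 mean [ 0.5169 -0.0129]
lip [ 243   33   20   92 1043] [463.   -9.4] [130.8  20.1] 85.8 z 0.0582 mean [ 0.4645 -0.0106]
```

View pics/w1c.png

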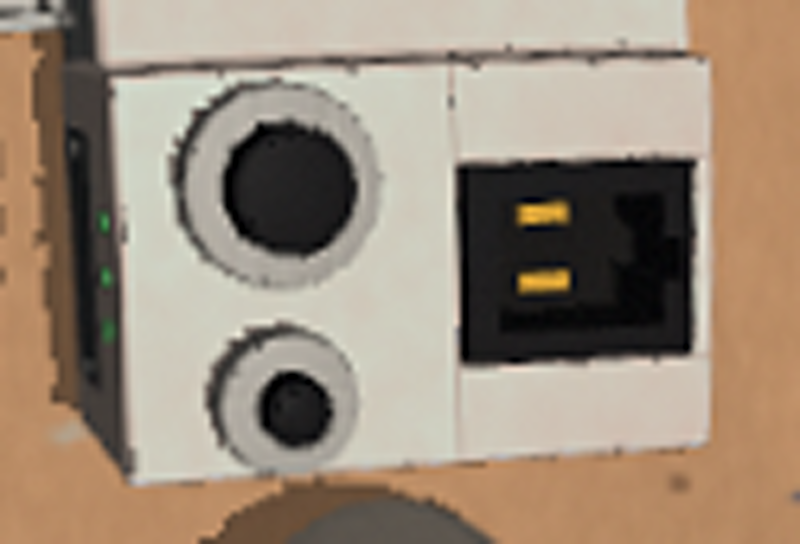

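```bash
python3 - <<'E'
from h import *
T=np.load('pics/w1.npz')['T']
c=np.array([(460,168),(692,160),(692,354),(462,362)])/6.4+[315,110]-0.5+0.08
X=wplane(T,c[:,0],c[:,1],.083); print(X.round(4),X.mean(0).round(4)); 
print(np.linalg.norm(X-np.roll(X,1,0),axis=1), np.degrees(np.arctan2(*(X[1]+X[2]-X[0]-X[3])[[1,0]])))
E
```

```text
[[ 0.6344 -0.1126  0.083 ]
 [ 0.6903 -0.1165  0.083 ]
 [ 0.6874 -0.1603  0.083 ]
 [ 0.631  -0.1551  0.083 ]] [ 0.6608 -0.1362  0.083 ]
[0.04260892 0.05606048 0.0439153  0.05657968] -4.622508108844424
```

move_arm(series=[[1,[0.0,0.05,-0.01],0],[1,[0.0,0.1,-0.03],0],[1,[0.0,0.15,-0.05],0],[1,[-0.01,0.195,-0.07],0],[1,[-0.015,0.24,-0.09],0],[1,[-0.02,0.285,-0.11],0],[1,[-0.025,0.33,-0.13],0],[1,[-0.03,0.375,-0.14],0],[1,[-0.035,0.42,-0.14],0],[1,[-0.038,0.468,-0.14],0],[1,[-0.04,0.515,-0.14],0],[1,[-0.04,0.56,-0.14],0]])

```text
clock: 4.05
position: [0.4369, 0.4235, 0.2157]
tcp_rot: [2.394, 2.034, -0.002]
wrist_force: [0.7, 1.2, 0.6]
gripper_width: 0.0917
```

```bash
python3 - <<'E'
from h import *
p,d,T=wsnap('w2'); print(T[:3,3])
for q in ['pack','block_small','block_large']:
    print(q,[(np.round(r['xy'],1).tolist(),round(r['conf'],2)) for r in spotter.mark_of('wrist',q)][:3])
E
```

```text
[0.45005925 0.50454884 0.37221634]
pack [([276.1, 200.6], 0.71)]
block_small [([195.2, 117.3], 0.94), ([391.1, 200.2], 0.86)]
block_large []
```

View pics/w2.png

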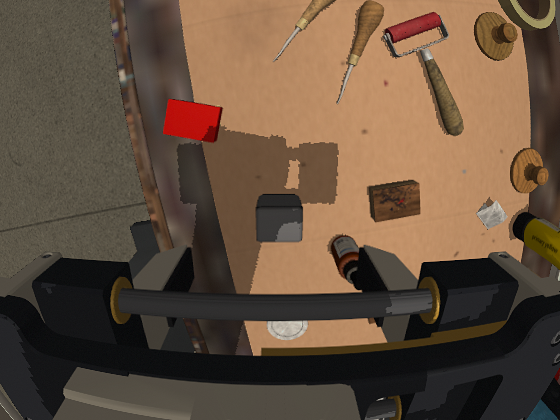

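```bash
python3 - <<'E'
from h import *
z=np.load('pics/w2.npz'); p,d,T=z['p'],z['d'],z['T']
P=wcloud(T,d)
for lab,(z0,z1,yl,yh,xl,xh) in {'pack':(.07,.085,.3,.5,.35,.5),'small':(.014,.026,.3,.46,.52,.65)}.items():
    m=(P[...,2]>z0)&(P[...,2]<z1)&(P[...,1]>yl)&(P[...,1]<yh)&(P[...,0]>xl)&(P[...,0]<xh)&(d>0)
    n,l,s,c=cv2.connectedComponentsWithStats(m.astype(np.uint8),connectivity=4)
    for k in range(1,n):
        if s[k,4]>30:
            q=P[l==k]; r=cv2.minAreaRect(q[:,:2].astype(np.float32)*1000); print(lab,s[k],np.round(r[0],1),np.round(r[1],1),round(r[2],1),'z',q[:,2].mean().round(4))
a=p[185:255,240:320]; b=p[165:235,355:435]
g=np.hstack([cv2.resize(c,None,fx=5,fy=5,interpolation=cv2.INTER_CUBIC) for c in (a,b)])
g[:,:400]=np.clip(g[:,:400].astype(int)*2.5,0,255).astype(np.uint8)
cv2.imwrite('pics/w2c.png',g[:,:,::-1])
E
```

```text
pack [ 255  207   48   36 1616] [435.  391.7] [36. 46.] 81.4 z 0.0763
pack [344 268   6  15  54] [497.6 322.5] [15.4  4.8] 89.3 z 0.0742
small [ 371  182   50   40 1558] [575.9 376. ] [61.2 40.9] 0.4 z 0.0194
```

View pics/w2c.png

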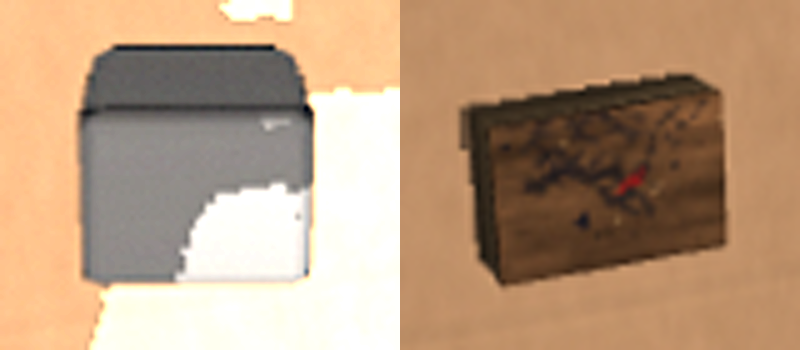

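move_arm(series=[[1,[0.045,0,0],0],[1,[0.09,-0.01,0],0],[1,[0.135,-0.02,-0.02],0],[1,[0.18,-0.035,-0.05],0],[1,[0.21,-0.05,-0.08],0],[1,[0.21,-0.05,-0.08],0]])

```text
clock: 4.85
position: [0.6515, 0.3599, 0.1287]
tcp_rot: [2.401, 2.018, -0.016]
wrist_force: [-0.3, -1.4, -0.4]
gripper_width: 0.0912
```

```bash
python3 - <<'E'
from h import *
p,d,T=wsnap('w3'); print(T[:3,3]); print(wproj(T,np.array([[.435,.392,.0],[.435,.392,.078]])))
E
```

```text
[0.66615328 0.44226258 0.28437278]
[[ 69.75576435 202.82931707]
 [ 24.44527055 230.00314559]]
```

View pics/w3.png

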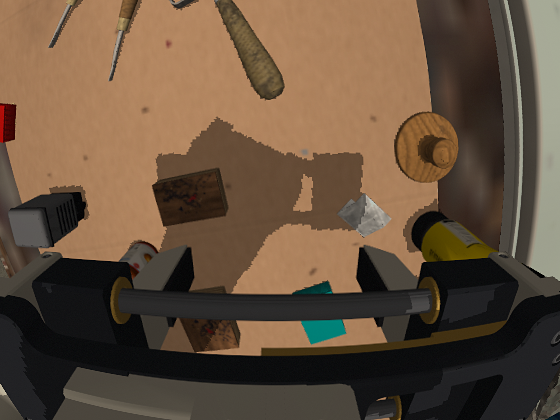

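```bash
python3 - <<'E'
import cv2,numpy as np
p=cv2.imread('pics/w3.png')[180:255,0:100]
g=cv2.resize(p,None,fx=8,fy=8,interpolation=cv2.INTER_CUBIC); g=(255*(g/255.)**.45).astype(np.uint8); cv2.imwrite('pics/w3c.png',g)
E
```

```text
(no output)
```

View pics/w3c.png

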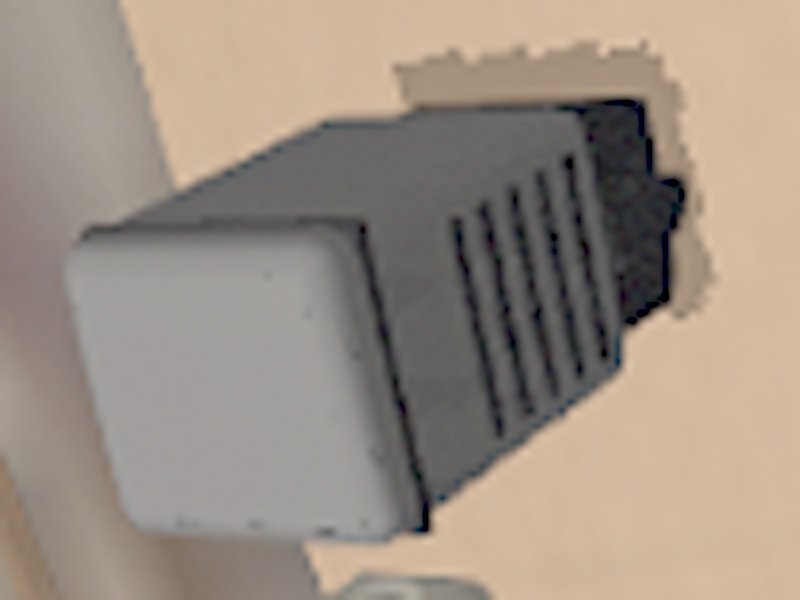

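The rib shows at the pack's +x end, at crop (675,195), so the pack yaw is about -8.6° and the small turn is enough.

```bash
python3 - <<'E'
from h import *
s=arm.sense(); print(s['clock'],s['position'],s['tcp_rot'],s['joint_positions'])
E
```

```text
4.9 [0.64919606 0.36348193 0.13125743] [ 2.39984412  2.02311661 -0.01248122] [-0.08839084  0.86993664 -0.80643902  1.33498316  0.6346334   1.20700046
 -1.11188783]
```

move_arm(series=[[1,[-0.03,0.01,0.03],0],[1,[-0.075,0.015,0.05],0],[1,[-0.12,0.02,0.05],0],[1,[-0.165,0.02,0.05],0],[1,[-0.211,0.02,0.05],0],[1,[-0.211,0.02,0.05],0],[1,[-0.211,0.02,0.05],0],[1,[-0.211,0.02,0.05],0]])

```text
clock: 5.7
position: [0.4365, 0.392, 0.1874]
tcp_rot: [2.392, 2.034, 0.002]
wrist_force: [0.7, -0.2, 0.0]
gripper_width: 0.0919
```

```bash
python3 - <<'E'
from h import *
s=arm.sense(); print(s['clock'],s['position'],s['tcp_rot'],s['joint_positions'])
E
```

```text
5.7 [0.43648525 0.39201755 0.18741503] [2.39240499e+00 2.03388911e+00 2.29356403e-03] [-0.08719246  0.5712111  -0.94000229  1.74281123  0.51570321  1.09428637
 -1.35854941]
```

move_arm(series=[[1,[-0.0015,0,-0.05],0.01],[1,[-0.0015,0,-0.09],0.01],[1,[-0.0015,0,-0.12],0.01],[1,[-0.0015,0,-0.14],0.01],[1,[-0.0015,0,-0.14],0.01],[1,[-0.0015,0,-0.14],0.01],[0.2,[-0.0015,0,-0.14],0.01],[0.2,[-0.0015,0,-0.14],0.01],[0.2,[-0.0015,0,-0.14],0.01],[0.2,[-0.0015,0,-0.14],0.01],[0.2,[-0.0015,0,-0.14],0.01],[0.2,[-0.0015,0,-0.14],0.01]], newtons=40)

```text
clock: 6.9
position: [0.4334, 0.3932, 0.047]
tcp_rot: [2.38, 2.05, 0.001]
wrist_force: [1.2, -0.8, 1.3]
gripper_width: 0.0487
```

```bash
python3 - <<'E'
from h import *
s=arm.sense(); print(s['clock'],s['position'],s['tcp_rot'],s['gripper_width'],s['wrist_force'])
E
```

```text
6.9 [0.43336124 0.3931627  0.04696353] [2.38025324e+00 2.04986060e+00 9.37998534e-04] 0.048695901913425176 [ 1.21199757 -0.8217451   1.33260971]
```

move_arm(series=[[0.2,[0,0,0.02],0],[0.2,[0,0,0.05],0],[0.2,[0,0,0.1],0],[0.2,[0,0,0.14],0],[0.2,[0.01,-0.03,0.17],0],[0.2,[0.03,-0.07,0.18],0.02],[0.2,[0.05,-0.11,0.18],0.04],[0.2,[0.07,-0.15,0.18],0.05],[0.2,[0.09,-0.19,0.18],0.06],[0.2,[0.11,-0.23,0.18],0.074],[0.2,[0.13,-0.27,0.18],0.074],[0.2,[0.15,-0.31,0.18],0.074]])

```text
clock: 8.1
position: [0.5832, 0.0811, 0.2264]
tcp_rot: [-2.303, -2.137, 0.001]
wrist_force: [1.1, 0.1, -1.2]
gripper_width: 0.0458
```

move_arm(series=[[0.2,[0.02,-0.045,0],0],[0.2,[0.04,-0.09,0],0],[0.2,[0.055,-0.13,0],0],[0.2,[0.07,-0.17,-0.01],0],[0.2,[0.076,-0.2,-0.02],0],[0.2,[0.077,-0.219,-0.03],0],[0.2,[0.077,-0.219,-0.04],0],[0.2,[0.077,-0.219,-0.05],0],[0.2,[0.077,-0.219,-0.05],0]])

```text
clock: 9.0
position: [0.6586, -0.1329, 0.175]
tcp_rot: [-2.297, -2.138, 0.001]
wrist_force: [-0.8, -0.1, -1.9]
gripper_width: 0.0458
```

```bash
python3 - <<'E'
from h import *
s=arm.sense(); print(s['clock'],s['position'],s['tcp_rot'],s['gripper_width'],s['wrist_force'])
p,d,T=wsnap('w4'); snap('top','t4'); snap('side','s4')
c=np.load('pics/t4.npz')['p'][140:240,290:430]; cv2.imwrite('pics/t4c.png',cv2.resize(c,None,fx=5,fy=5,interpolation=cv2.INTER_CUBIC)[:,:,::-1])
c=np.load('pics/s4.npz')['p'][120:240,190:330]; cv2.imwrite('pics/s4c.png',cv2.resize(c,None,fx=5,fy=5,interpolation=cv2.INTER_CUBIC)[:,:,::-1])
E
```

```text
9.0 [ 0.6586226  -0.13290846  0.17495731] [-2.29672711e+00 -2.13839019e+00  1.41186465e-03] 0.045846784140865696 [-0.78221919 -0.07838441 -1.9345922 ]
```

View pics/w4.png

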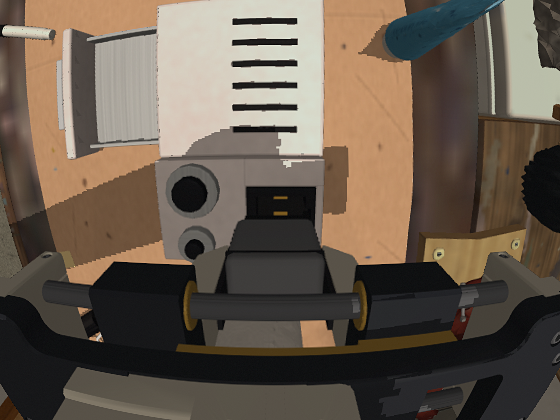

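View pics/s4c.png

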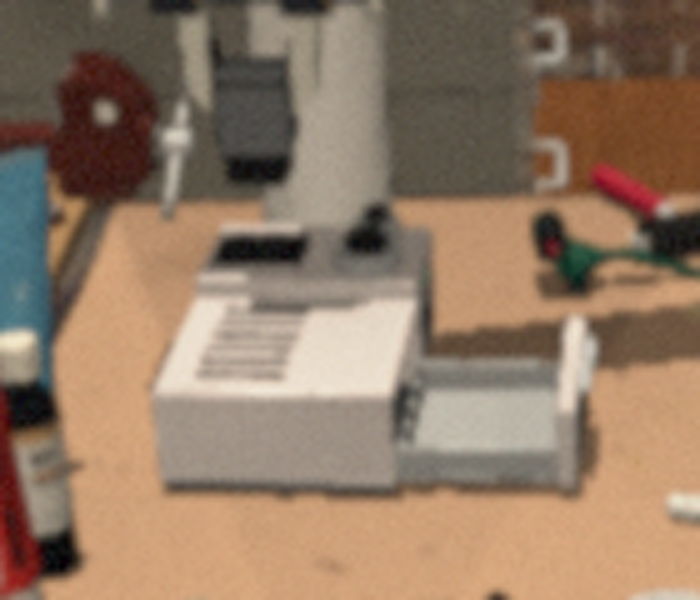

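View pics/t4c.png

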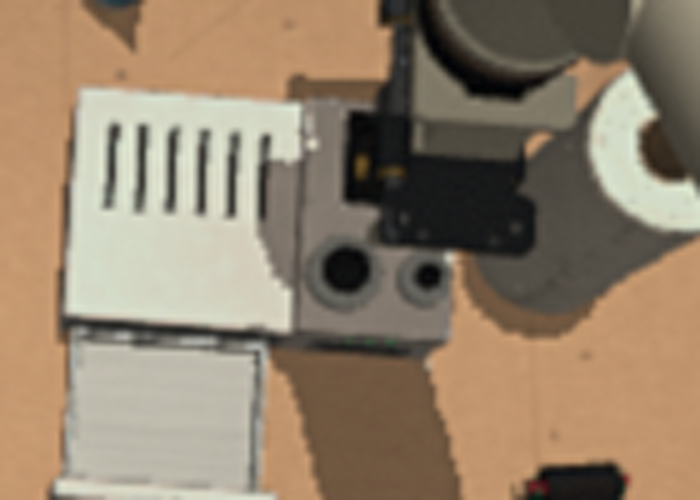

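```bash
python3 - <<'E'
from h import *
p=np.load('pics/w4.npz')['p'][180:300,215:355]; g=cv2.resize(p,None,fx=5,fy=5,interpolation=cv2.INTER_CUBIC); g=(255*(g/255.)**.5).astype(np.uint8)
cv2.imwrite('pics/w4c.png',g[:,:,::-1])
E
```

```text
(no output)
```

View pics/w4c.png

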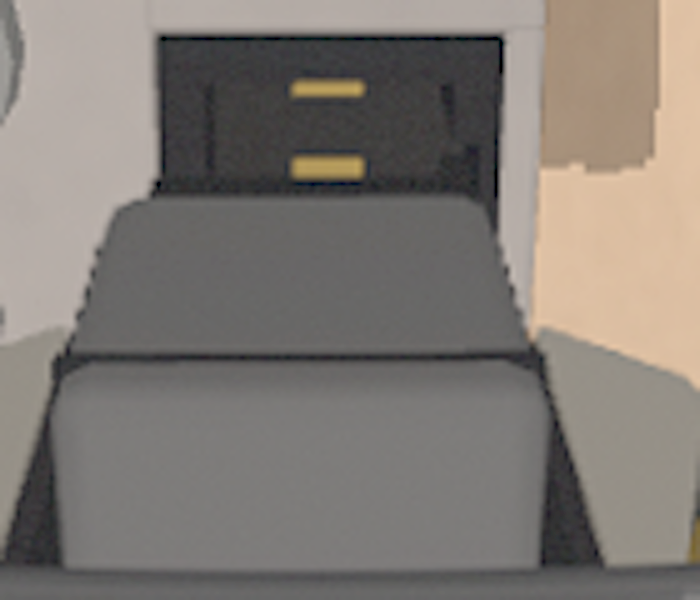

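```bash
python3 - <<'E'
from h import *
T=np.load('pics/w4.npz')['T']
def px(x,y): return (np.array(x)+.5)/5-.5+215,(np.array(y)+.5)/5-.5+180
c,s=np.cos(np.radians(-4.2)),np.sin(np.radians(-4.2)); R=np.array([[c,-s],[s,c]])
u,v=px([158,503],[37,37]); X=wplane(T,u,v,.083); print('rim corners',X.round(4)); print('socket',(X.mean(0)[:2]-R@[0,.022]).round(4))
u,v=px([113,495],[201,201]); X=wplane(T,u,v,.150); print('shoulder',X.round(4),'ctr',(X.mean(0)[:2]-R@[0,.018]).round(4))
u,v=px([56,546],[357,357]); X=wplane(T,u,v,.206); print('top',X.round(4),'ctr',(X.mean(0)[:2]-R@[0,.018]).round(4))
E
```

```text
rim corners [[ 0.6367 -0.1117  0.083 ]
 [ 0.6912 -0.1156  0.083 ]]
socket [ 0.6624 -0.1356]
shoulder [[ 0.6369 -0.1152  0.15  ]
 [ 0.6824 -0.1184  0.15  ]] ctr [ 0.6583 -0.1347]
top [[ 0.6389 -0.1094  0.206 ]
 [ 0.6809 -0.1124  0.206 ]] ctr [ 0.6586 -0.1289]
```

move_arm(series=[[0.2,[0.0034,-0.0018,-0.01],0],[0.2,[0.0034,-0.0018,-0.025],0],[0.2,[0.0034,-0.0018,-0.04],0],[0.2,[0.0034,-0.0018,-0.045],0],[0.2,[0.0034,-0.0018,-0.048],0],[0.2,[0.0034,-0.0018,-0.051],0],[0.2,[0.0034,-0.0018,-0.051],0]])

```text
clock: 9.85
position: [0.6636, -0.1373, 0.1257]
tcp_rot: [-2.303, -2.137, -0.001]
wrist_force: [-0.7, 0.3, -1.1]
gripper_width: 0.0459
```

```bash
python3 - <<'E'
from h import *
s=arm.sense(); print(s['clock'],s['position'],s['tcp_rot'],s['gripper_width'],s['wrist_force'],s['ft_torque'])
E
```

```text
9.85 [ 0.66364252 -0.13730321  0.12571735] [-2.30274097e+00 -2.13678039e+00 -8.62423207e-04] 0.04594551338945464 [-0.6613615   0.28432941 -1.14902989] [ 0.02202591 -0.09391028 -0.03175411]
```

move_arm(series=[[0.2,[0,0,-0.003],0],[0.2,[0,0,-0.006],0],[0.2,[0,0,-0.008],0],[0.2,[0,0,-0.008],0]])

```text
clock: 10.25
position: [0.6637, -0.137, 0.1175]
tcp_rot: [-2.302, -2.137, -0.002]
wrist_force: [1.6, 3.3, -2.5]
gripper_width: 0.0458
```

```bash
python3 - <<'E'
from h import *
s=arm.sense(); print(s['clock'],s['position'],s['tcp_rot'],s['gripper_width'],s['wrist_force'],s['ft_torque'])
E
```

```text
10.25 [ 0.66368831 -0.13695501  0.11748487] [-2.30228631e+00 -2.13701183e+00 -1.60478294e-03] 0.04580788838082428 [ 1.56735438  3.28605164 -2.49572074] [ 0.73005594 -0.48988673  0.02096134]
```

move_arm(series=[[0.2,[0.0002,0.0006,-0.003],0],[0.2,[0.0002,0.0006,-0.006],0],[0.2,[0.0002,0.0006,-0.008],0],[0.2,[0.0002,0.0006,-0.008],0]])

```text
clock: 10.65
position: [0.6637, -0.1368, 0.1095]
tcp_rot: [-2.303, -2.137, -0.0]
wrist_force: [-0.5, 2.2, -1.2]
gripper_width: 0.0458
```

```bash
python3 - <<'E'
from h import *
s=arm.sense(); print(s['clock'],s['position'],s['tcp_rot'],s['gripper_width'],s['wrist_force'],s['ft_torque'])
E
```

```text
10.65 [ 0.66367758 -0.13679365  0.10954535] [-2.30262908e+00 -2.13673922e+00 -3.04277226e-04] 0.04577757035408246 [-0.49400356  2.15642666 -1.17393647] [ 0.6922662  -0.21964788  0.02370541]
```

move_arm(series=[[0.2,[0,0.0004,-0.002],0],[0.2,[0,0.0004,-0.004],0],[0.2,[0,0.0004,-0.005],0],[0.2,[0,0.0004,-0.005],0]])

```text
clock: 11.05
position: [0.6637, -0.1367, 0.1093]
tcp_rot: [2.302, 2.135, -0.002]
wrist_force: [-11.4, 2.8, 25.1]
gripper_width: 0.0458
```

```bash
python3 - <<'E'
from h import *
s=arm.sense(); print(s['clock'],s['position'],s['tcp_rot'],s['gripper_width'],s['wrist_force'],s['ft_torque'])
E
```

```text
11.05 [ 0.66373077 -0.1366616   0.10929981] [ 2.30184683e+00  2.13517213e+00 -2.25929710e-03] 0.04582292064007252 [-11.35542075   2.82342619  25.11686445] [0.5470492  2.46736816 0.03174396]
```

move_arm(series=[[0.2,[0,0,0.004],0],[0.62,[0,0,0.004],0],[0.62,[0,0,0.004],0],[0.62,[0,0,0.004],0],[0.62,[0,0,0.03],0],[0.62,[0,0,0.07],0],[0.62,[0,0,0.11],0],[0.62,[0,0,0.13],0],[0.62,[0,0,0.13],0]])

```text
clock: 11.95
position: [0.6659, -0.1368, 0.2385]
tcp_rot: [2.3, 2.133, 0.006]
wrist_force: [-0.6, 0.4, 0.2]
gripper_width: 0.0565
```

```bash
python3 - <<'E'
from h import *
s=arm.sense(); print(s['clock'],s['position'],s['tcp_rot'],s['gripper_width'],s['wrist_force'])
p,d,T=wsnap('w5'); P=wcloud(T,d)
m=(abs(P[...,0]-.662)<.04)&(abs(P[...,1]+.136)<.04)&(P[...,2]>.12)&(P[...,2]<.16)&(d>0); q=P[m]
print(len(q),np.percentile(q[:,2],[5,50,95])); r=cv2.minAreaRect(q[q[:,2]>.132][:,:2].astype(np.float32)*1000); print(r)
A=np.c_[q[:,:2]-q[:,:2].mean(0),np.ones(len(q))]; k=q[:,2]>.134; print(np.linalg.lstsq(A[k],q[k,2],rcond=None)[0])
m=(abs(P[...,0]-.632)<.08)&(abs(P[...,1]+.02)<.05)&(P[...,2]>.06)&(P[...,2]<.08); print('housing z',np.median(P[m][:,2]),m.sum())
E
```

```text
11.95 [ 0.66587906 -0.13683719  0.23850552] [2.300024   2.13252033 0.00573292] 0.05653211444009787 [-0.55051757  0.39366372  0.23588358]
2391 [0.13010354 0.13743815 0.13869031]
((662.7078857421875, -136.84295654296875), (35.224308013916016, 46.06232833862305), 86.58960723876953)
[-0.00201591 -0.01899491  0.13738773]
housing z 0.06675551137267025 13162
```

View pics/w5.png

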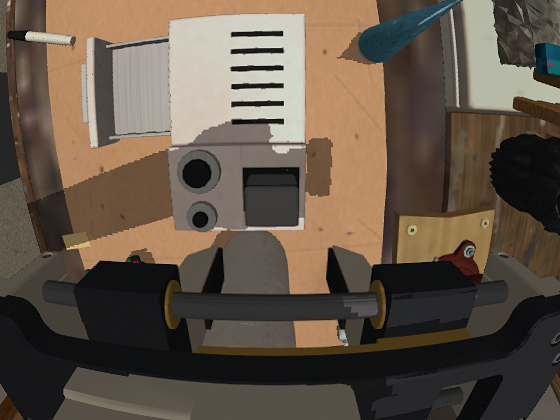

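move_arm(series=[[0.8,[0,0.03,0.02],0.1],[0.9,[-0.01,0.075,0.02],0.24],[1,[-0.02,0.12,0.02],0.38],[1,[-0.03,0.165,0.02],0.52],[1,[-0.04,0.21,0.01],0.66],[1,[-0.05,0.255,0],0.8],[1,[-0.06,0.3,-0.02],0.94],[1,[-0.07,0.345,-0.04],1.08],[1,[-0.075,0.39,-0.05],1.22],[1,[-0.08,0.435,-0.06],1.36],[1,[-0.085,0.475,-0.07],1.5],[1,[-0.087,0.513,-0.08],1.65]])

```text
clock: 13.2
position: [0.575, 0.3776, 0.1518]
tcp_rot: [0.018, -3.139, 0.003]
wrist_force: [0.3, -0.0, 0.6]
gripper_width: 0.092
```

```bash
python3 - <<'E'
from h import *
p,d,T=wsnap('w6');s=arm.sense(); print(s['clock'],s['position'],s['tcp_rot'],s['gripper_width'],s['joint_positions'])
P=wcloud(T,d)
m=(abs(P[...,0]-.576)<.06)&(abs(P[...,1]-.376)<.05)&(P[...,2]>.014)&(P[...,2]<.026)&(d>0)
n,l,st,c=cv2.connectedComponentsWithStats(m.astype(np.uint8),connectivity=4)
for k in range(1,n):
  if st[k,4]>60: print(st[k],cv2.minAreaRect(P[l==k][:,:2].astype(np.float32)*1000))
E
```

```text
13.25 [0.57126615 0.38447966 0.15026933] [ 0.04138678 -3.13571516 -0.00513322] 0.0920325801885347 [ 0.04466764  0.92138616 -1.14991463  1.49031536  0.85088102  1.29053324
  0.40160468]
[ 252  167   44   63 2711] ((575.9052734375, 375.2398681640625), (60.0657958984375, 40.03994369506836), 0.3295556902885437)
```

View pics/w6.png

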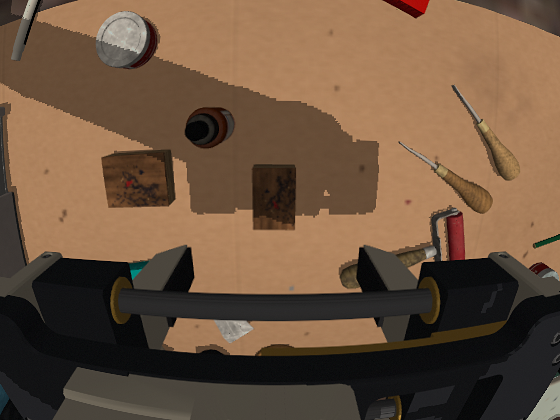

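move_arm(series=[[1,[0,0,-0.03],0],[1,[0,0,-0.06],0],[1,[0,0,-0.08],0],[1,[0,0,-0.08],0],[1,[0,0,-0.08],0]])

```text
clock: 13.75
position: [0.5765, 0.376, 0.0744]
tcp_rot: [0.006, -3.14, 0.0]
wrist_force: [-0.3, -0.1, 0.6]
gripper_width: 0.0914
```

```bash
python3 - <<'E'
from h import *
s=arm.sense(); print(s['clock'],s['position'],s['tcp_rot'],s['gripper_width'],s['wrist_force'])
p,d,T=wsnap('w7');
P=wcloud(T,d)
m=(abs(P[...,0]-.576)<.06)&(abs(P[...,1]-.376)<.05)&(P[...,2]>.014)&(P[...,2]<.026)&(d>0)
n,l,st,c=cv2.connectedComponentsWithStats(m.astype(np.uint8),connectivity=4)
for k in range(1,n):
  if st[k,4]>60: print(st[k],cv2.minAreaRect(P[l==k][:,:2].astype(np.float32)*1000))
E
```

```text
13.75 [0.57646517 0.37604495 0.0743501 ] [ 5.94561795e-03 -3.14033297e+00  1.18992076e-04] 0.09144546088521736 [-0.27721145 -0.07536513  0.63850767]
[ 245  185   60   82 4627] ((576.3339233398438, 375.28338623046875), (60.858821868896484, 40.16884994506836), 0.5013177394866943)
```

move_arm(series=[[1,[0,-0.0005,-0.035],0],[1,[0,-0.0005,-0.06],0],[1,[0,-0.0005,-0.069],0],[1,[0,-0.0005,-0.07],0],[0.2,[0,-0.0005,-0.07],0],[0.2,[0,-0.0005,-0.07],0],[0.2,[0,-0.0005,-0.07],0],[0.2,[0,-0.0005,-0.07],0],[0.2,[0,-0.0005,-0.07],0],[0.2,[0,-0.0005,-0.07],0],[0.2,[0,-0.0005,-0.07],0]], newtons=25)

```text
clock: 14.9
position: [0.5767, 0.3758, 0.0048]
tcp_rot: [-0.007, 3.142, 0.0]
wrist_force: [0.5, -0.2, 0.4]
gripper_width: 0.0402
```

move_arm(series=[[0.2,[0,0,0.02],0],[0.2,[0,0,0.05],0],[0.2,[0,0,0.09],0],[0.2,[0,0,0.13],0],[0.2,[0,0,0.16],0],[0.2,[0,0,0.16],0]])

```text
clock: 15.5
position: [0.5782, 0.3787, 0.172]
tcp_rot: [-0.007, 3.135, 0.009]
wrist_force: [0.2, 0.4, -0.3]
gripper_width: 0.0396
```

```bash
python3 - <<'E'
from h import *
s=arm.sense(); print(s['clock'],s['position'],s['tcp_rot'],s['gripper_width'],s['wrist_force'])
p,d,T=wsnap('w8')
E
```

```text
15.5 [0.57815497 0.37870292 0.17198443] [-0.00734759  3.13471282  0.00930969] 0.039617297386289135 [ 0.2062829   0.36759323 -0.3479612 ]
```

View pics/w8.png

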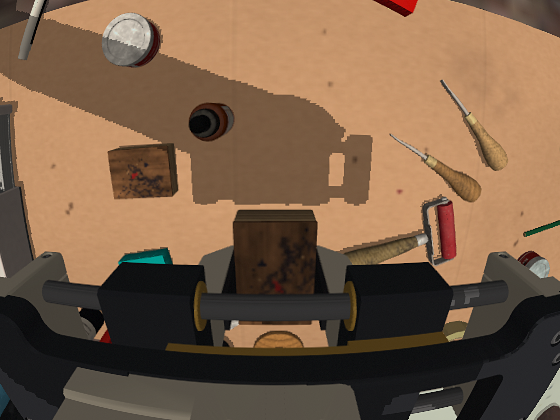

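move_arm(series=[[0.2,[-0.005,-0.045,0],0],[0.2,[-0.01,-0.09,0],0],[0.2,[-0.018,-0.135,0],-0.02],[0.2,[-0.025,-0.18,0],-0.04],[0.2,[-0.032,-0.225,0],-0.06],[0.2,[-0.04,-0.27,0],-0.08],[0.2,[-0.047,-0.315,0],-0.08],[0.2,[-0.055,-0.355,0],-0.08],[0.2,[-0.063,-0.385,-0.02],-0.08],[0.2,[-0.063,-0.385,-0.05],-0.08],[0.2,[-0.063,-0.385,-0.07],-0.08],[0.2,[-0.063,-0.385,-0.07],-0.08]])

```text
clock: 16.75
position: [0.5108, -0.0102, 0.0919]
tcp_rot: [-0.12, -3.133, 0.001]
wrist_force: [-1.4, -0.3, -0.3]
gripper_width: 0.0397
```

```bash
python3 - <<'E'
from h import *
s=arm.sense(); print(s['clock'],s['position'],s['tcp_rot'],s['gripper_width'],s['wrist_force'],s['joint_positions'])
p,d,T=wsnap('w9')
E
```

```text
16.75 [ 0.51077204 -0.01023453  0.09192045] [-1.19856507e-01 -3.13319178e+00  5.20749534e-04] 0.03972546747694685 [-1.377723   -0.29831952 -0.27483931] [ 0.87474781  0.79780453 -1.22605014  1.98324963  0.88777274  1.04984763
  0.71884517]
```

View pics/w9.png

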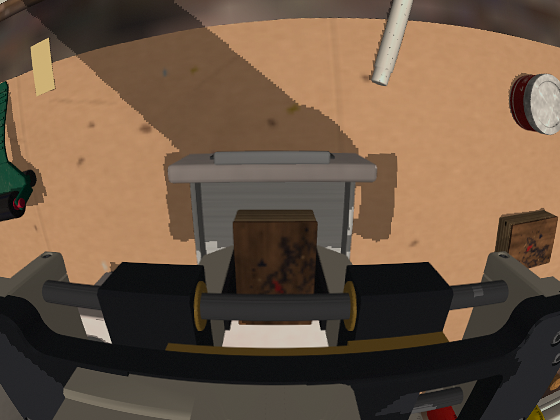

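move_arm(series=[[0.2,[0,0,-0.03],0],[0.2,[0,0,-0.055],0],[0.2,[0,0,-0.068],0],[0.2,[0,0,-0.072],0],[0.2,[0,0,-0.072],0],[0.2,[0,0,-0.072],0]])

```text
clock: 17.4
position: [0.5146, -0.0088, 0.0239]
tcp_rot: [0.118, 3.138, 0.0]
wrist_force: [1.5, 0.1, -1.2]
gripper_width: 0.0398
```

```bash
python3 - <<'E'
from h import *
s=arm.sense(); print(s['clock'],s['position'],s['tcp_rot'],s['gripper_width'],s['wrist_force'])
E
```

```text
17.4 [ 0.51456636 -0.00878497  0.02386646] [1.18496306e-01 3.13777286e+00 4.14997386e-04] 0.03984607740029676 [ 1.53899424  0.06993972 -1.16746303]
```

move_arm(series=[[0.2,[0,-0.001,-0.004],0],[0.2,[0,-0.001,-0.0065],0],[0.2,[0,-0.001,-0.0065],0],[0.2,[0,-0.001,-0.0065],0]])

```text
clock: 17.8
position: [0.5143, -0.0105, 0.0167]
tcp_rot: [0.12, 3.138, -0.001]
wrist_force: [1.7, -1.2, 3.3]
gripper_width: 0.0398
```

```bash
python3 - <<'E'
from h import *
s=arm.sense(); print(s['clock'],s['position'],s['tcp_rot'],s['gripper_width'],s['wrist_force'])
E
```

```text
17.8 [ 0.51433706 -0.01049193  0.01667345] [ 1.19524405e-01  3.13819886e+00 -6.82746881e-04] 0.039804448213141885 [ 1.66386179 -1.20820982  3.32115207]
```

Contact with the drawer floor at the expected height (TCP 0.0167). I release a little and rise.

move_arm(series=[[0.55,[0,0,0],0],[0.55,[0,0,0],0],[0.55,[0,0,0],0],[0.55,[0,0,0.02],0],[0.55,[0,0,0.05],0],[0.55,[0,0,0.09],0],[0.55,[-0.02,0,0.13],0],[0.55,[-0.05,0,0.16],0],[0.55,[-0.08,0,0.18],0],[0.3,[-0.09,0,0.18],0],[0,[-0.09,0,0.18],0]])

```text
clock: 18.9
position: [0.4223, -0.011, 0.1963]
tcp_rot: [-0.119, -3.139, 0.005]
wrist_force: [-0.5, 0.2, -0.1]
gripper_width: 0.0385
```

```bash
python3 - <<'E'
from h import *
s=arm.sense(); print(s['clock'],s['position'],s['tcp_rot'],s['gripper_width'],s['wrist_force'],s['joint_positions'])
p,d,T=wsnap('w10'); snap('top','t10')
c=np.load('pics/t10.npz')['p'][140:260,290:430]; cv2.imwrite('pics/t10c.png',cv2.resize(c,None,fx=5,fy=5,interpolation=cv2.INTER_CUBIC)[:,:,::-1])
E
```

```text
18.9 [ 0.42229369 -0.01096774  0.19626687] [-0.11933302 -3.13907212  0.0051323 ] 0.03849484421947598 [-0.47101506  0.20269759 -0.05862894] [ 1.19557189  0.52382227 -1.51366924  2.10340212  0.60177586  1.09014339
  0.87729321]
```

View pics/w10.png

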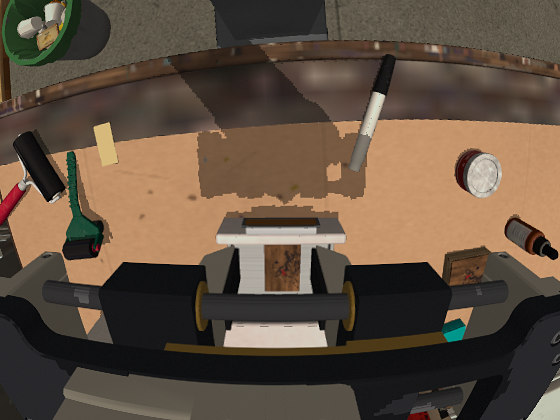

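View pics/t10c.png

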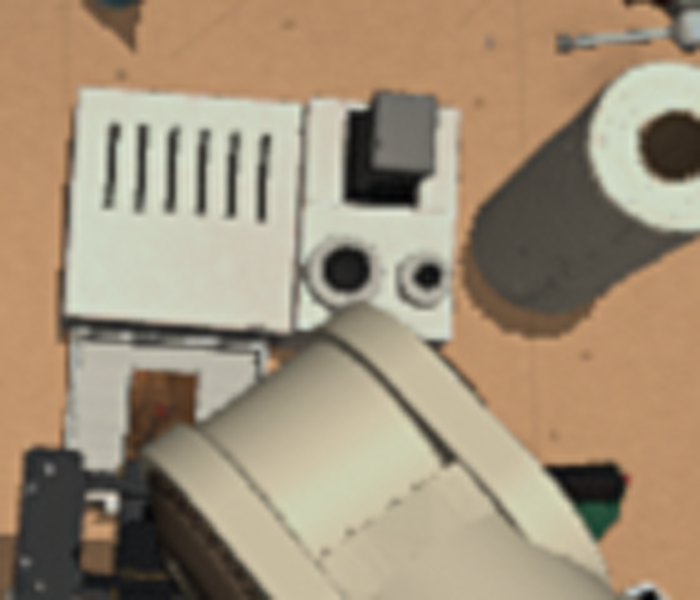

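The block lies flat and face up in the drawer, and the pack sits in the socket. Next I push the drawer shut with closed fingers, keeping the hand above button height.

move_arm(series=[[0,[0,0.005,-0.05],0],[0,[0,0.012,-0.1],0],[0,[0,0.012,-0.14],0],[0,[0,0.012,-0.153],0],[0,[0,0.012,-0.153],0],[0,[0.01,0.012,-0.153],0],[0,[0.02,0.012,-0.153],0],[0,[0.03,0.012,-0.153],0],[0,[0.04,0.012,-0.153],0]])

```text
clock: 19.9
position: [0.465, 0.0012, 0.0438]
tcp_rot: [0.121, 3.139, -0.001]
wrist_force: [-1.9, -0.2, 0.8]
gripper_width: 0.0006
```

```bash
python3 - <<'E'
from h import *
s=arm.sense(); print(s['clock'],s['position'],s['tcp_rot'],s['gripper_width'],s['wrist_force'],s['joint_positions'])
E
```

```text
19.9 [0.46502831 0.00119445 0.04381262] [ 1.20696460e-01  3.13864420e+00 -1.21096288e-03] 0.0006357724959830003 [-1.89036132 -0.24841741  0.76401075] [ 0.8067939   0.73912538 -1.09231916  2.1180559   0.90623473  0.86415297
  0.65017833]
```

move_arm(series=[[0,[0.01,-0.001,0],0],[0,[0.02,-0.0015,0],0],[0,[0.03,-0.002,0],0],[0,[0.04,-0.003,0],0],[0,[0.05,-0.004,0],0],[0,[0.06,-0.0045,0],0],[0,[0.066,-0.005,0],0],[0,[0.066,-0.005,0],0]])

```text
clock: 20.7
position: [0.5312, -0.0031, 0.0434]
tcp_rot: [0.12, 3.138, 0.001]
wrist_force: [0.4, -0.9, -0.3]
gripper_width: 0.0004
```

```bash
python3 - <<'E'
from h import *
s=arm.sense(); print(s['clock'],s['position'],s['tcp_rot'],s['gripper_width'],s['wrist_force'])
p,d,T=wsnap('w11')
E
```

```text
20.7 [ 0.53121952 -0.00306507  0.04336207] [1.19805280e-01 3.13777389e+00 1.15288013e-03] 0.00043928920038269307 [ 0.4057562  -0.89625595 -0.33367642]
```

View pics/w11.png

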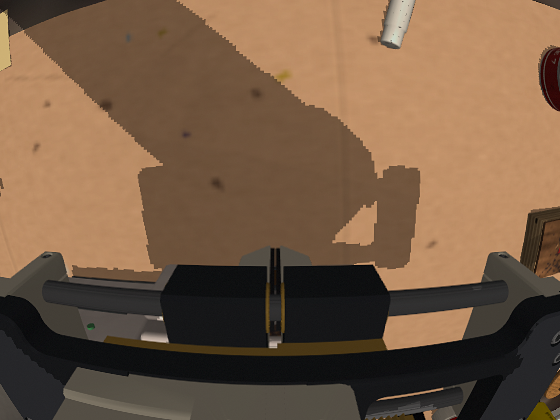

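Continue slowly until there is a firm stop.

move_arm(series=[[0,[0.004,0,0],0],[0,[0.008,-0.0005,0],0],[0,[0.012,-0.001,0],0],[0,[0.014,-0.001,0],0],[0,[0.014,-0.001,0],0]])

```text
clock: 21.25
position: [0.5361, -0.0033, 0.0422]
tcp_rot: [-0.115, -3.126, 0.004]
wrist_force: [-21.2, 0.8, 14.8]
gripper_width: 0.0003
```

```bash
python3 - <<'E'
from h import *
s=arm.sense(); print(s['clock'],s['position'],s['tcp_rot'],s['gripper_width'],s['wrist_force'])
E
```

```text
21.25 [ 0.53605887 -0.00333874  0.04223577] [-0.11537895 -3.12582334  0.00415693] 0.00027808668946700907 [-21.19221541   0.78265928  14.75226442]
```

move_arm(series=[[0,[-0.02,0,0],0],[0,[-0.05,0,0.01],0],[0,[-0.07,0,0.05],0],[0,[-0.07,0,0.09],0],[0,[-0.07,0,0.14],0.1],[0,[-0.07,0,0.19],0.1],[0,[-0.07,0,0.21],0.1],[0,[-0.07,0,0.21],0.1]])

```text
clock: 22.05
position: [0.476, -0.0039, 0.2564]
tcp_rot: [-0.037, 3.135, -0.002]
wrist_force: [0.5, -0.1, -0.4]
gripper_width: 0.0006
```

```bash
python3 - <<'E'
from h import *
s=arm.sense(); print(s['clock'],s['position'],s['tcp_rot'],s['gripper_width'],s['wrist_force'])
p,d,T=wsnap('w12'); snap('side','s12'); snap('top','t12')
c=np.load('pics/s12.npz')['p'][120:240,190:330]; cv2.imwrite('pics/s12c.png',cv2.resize(c,None,fx=5,fy=5,interpolation=cv2.INTER_CUBIC)[:,:,::-1])
P=wcloud(T,d)
m=(abs(P[...,0]-.55)<.05)&(abs(P[...,1]+.01)<.04)&(P[...,2]>.054)&(P[...,2]<.0645)&(d>0); q=P[m]; print(m.sum(), q.min(0) if m.any() else '', q.max(0) if m.any() else '')
E
```

```text
22.05 [ 0.47600779 -0.00390793  0.25639469] [-3.71129142e-02  3.13523931e+00 -1.92751823e-03] 0.0006363405252704799 [ 0.45550924 -0.10456292 -0.43246035]
711 [ 0.54310381 -0.04988986  0.0542899 ] [0.56471963 0.02992584 0.06449963]
```

View pics/s12c.png

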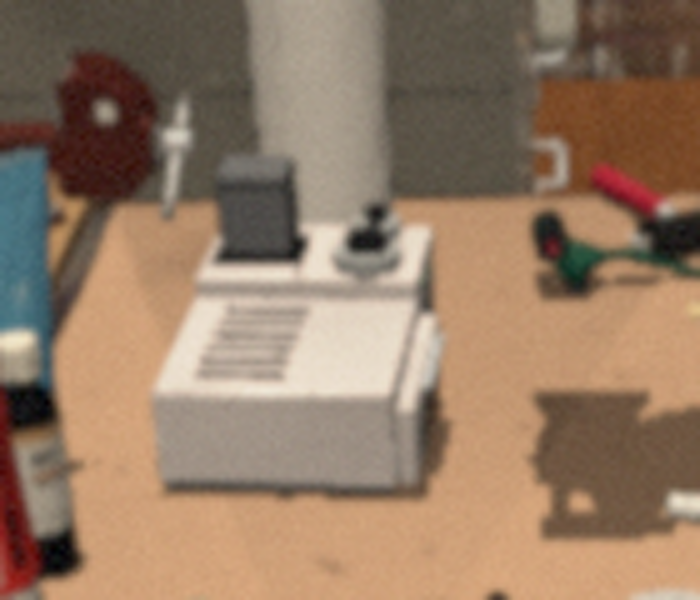

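View pics/w12.png

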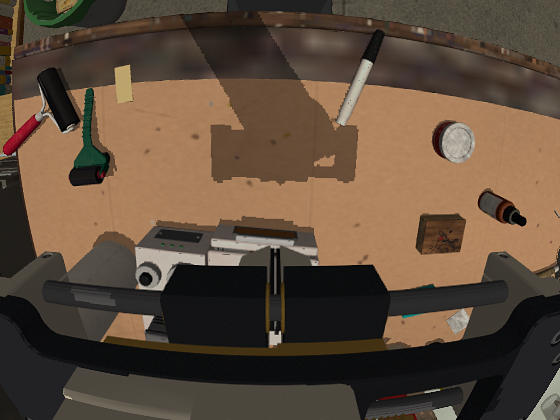

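```bash
python3 - <<'E'
from h import *
for f in ['w1','w10','w12']:
    z=np.load(f'pics/{f}.npz'); P=wcloud(z['T'],z['d']); d=z['d']
    a=np.radians(-4.3); o=np.array([.6315,-.0671]); X=(P[...,:2]-o)@np.array([[np.cos(a),-np.sin(a)],[np.sin(a),np.cos(a)]])
    for nm,(yl,yh) in {'lip':(.02,.07),'panelL':(.09,.108),'panelR':(-.015,.0)}.items():
        m=(X[...,0]>-.2)&(X[...,0]<-.055)&(X[...,1]>yl)&(X[...,1]<yh)&(P[...,2]>.055)&(P[...,2]<.0635)&(d>0)
        q=X[m][:,0]; print(f,nm,m.sum(),np.percentile(q,[1,5,50,95,99]).round(4) if m.any() else '')
c=np.load('pics/w12.npz')['p'][205:270,190:330]; cv2.imwrite('pics/w12c.png',cv2.resize(c,None,fx=5.5,fy=5.5,interpolation=cv2.INTER_CUBIC)[:,:,::-1])
E
```

```text
w1 lip 483 [-0.1815 -0.1805 -0.172  -0.1636 -0.07  ]
w1 panelL 110 [-0.1749 -0.1743 -0.1686 -0.1118 -0.0692]
w1 panelR 100 [-0.1743 -0.1736 -0.1678 -0.1576 -0.0689]
w10 lip 978 [-0.1815 -0.181  -0.1722 -0.0693 -0.0686]
w10 panelL 204 [-0.1753 -0.175  -0.1702 -0.1642 -0.1638]
w10 panelR 176 [-0.1747 -0.1741 -0.1693 -0.0695 -0.0685]
w12 lip 460 [-0.0894 -0.0891 -0.0832 -0.0741 -0.0705]
w12 panelL 139 [-0.0836 -0.0832 -0.0781 -0.0701 -0.0692]
w12 panelR 124 [-0.0834 -0.0827 -0.0778 -0.0695 -0.0691]
```

View pics/w12c.png

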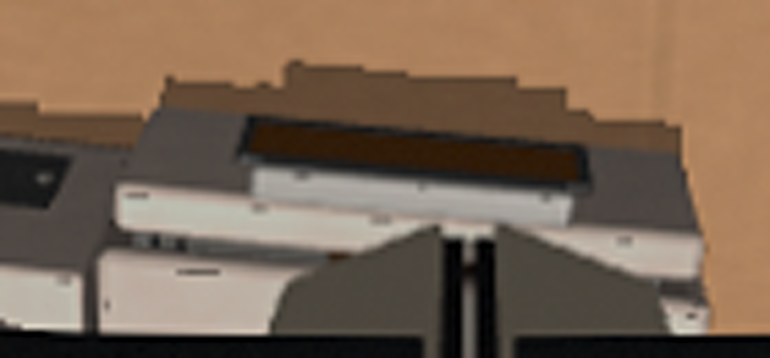

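move_arm(series=[[0,[0,0,0],-0.15],[0,[0,0,0],-0.3],[0,[0,0,0],-0.45],[0,[0,0,0],-0.6],[0,[0,-0.003,-0.01],-0.75],[0,[0,-0.006,-0.02],-0.9],[0,[0,-0.009,-0.04],-1.05],[0,[0,-0.01,-0.06],-1.2],[0,[0,-0.012,-0.09],-1.35],[0,[0,-0.012,-0.12],-1.5],[0,[0,-0.012,-0.16],-1.67],[0,[0,-0.012,-0.19],-1.67]])

```text
clock: 23.4
position: [0.4712, -0.0163, 0.0598]
tcp_rot: [-2.305, -2.131, 0.005]
wrist_force: [0.8, 0.1, 0.3]
gripper_width: 0.0006
```

```bash
python3 - <<'E'
from h import *
s=arm.sense(); print(s['clock'],s['position'],s['tcp_rot'],s['gripper_width'],s['wrist_force'],s['joint_positions'])
p,d,T=wsnap('w13')
P=wcloud(T,d); m=(np.hypot(P[...,0]-.5926,P[...,1]+.1105)<.012)&(P[...,2]>.085)&(d>0); print('start cap z',np.median(P[m][:,2]),m.sum())
m=(np.hypot(P[...,0]-.5887,P[...,1]+.1577)<.006)&(P[...,2]>.085)&(d>0); print('stop cap z',np.median(P[m][:,2]),m.sum())
E
```

```text
23.4 [ 0.47124426 -0.01626003  0.05982325] [-2.30506259 -2.13054766  0.0053281 ] 0.0005800603183190509 [0.79318253 0.08554145 0.25969161] [ 0.63233309  0.54587347 -0.79248793  2.09856964  0.58483623  0.73365623
 -0.61929274]
start cap z nan 0
stop cap z nan 0
  return _methods._mean(a, axis=axis, dtype=dtype,
  ret = ret.dtype.type(ret / rcount)
```

View pics/w13.png

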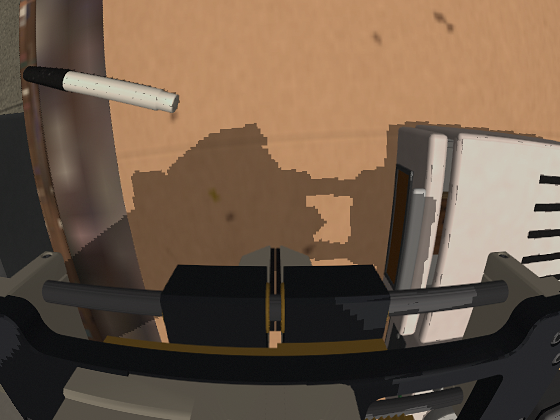

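move_arm(series=[[0,[0.01,0,-0.012],0],[0,[0.025,-0.001,-0.02],0],[0,[0.035,-0.002,-0.02],0],[0,[0.042,-0.003,-0.02],0],[0,[0.048,-0.0035,-0.02],0],[0,[0.054,-0.004,-0.02],0],[0,[0.054,-0.004,-0.02],0]])

```text
clock: 24.15
position: [0.5282, -0.0202, 0.0435]
tcp_rot: [2.303, 2.136, 0.001]
wrist_force: [0.4, 0.6, 0.3]
gripper_width: 0.0003
```

```bash
python3 - <<'E'
from h import *
s=arm.sense(); print(s['clock'],s['position'],s['tcp_rot'],s['wrist_force'])
p,d,T=wsnap('w14')
E
```

```text
24.15 [ 0.52815721 -0.02024148  0.04354843] [2.30320564e+00 2.13621565e+00 5.43494356e-04] [0.35874781 0.55863613 0.26179202]
```

View pics/w14.png

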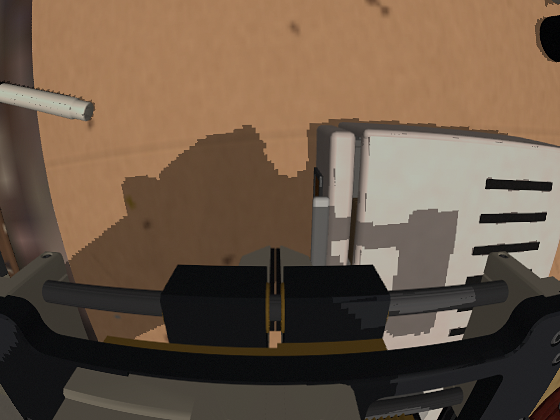

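move_arm(series=[[0,[0.004,0,0],0],[0,[0.008,0,0],0],[0,[0.012,-0.001,0],0],[0,[0.015,-0.001,0],0],[0,[0.015,-0.001,0],0]])

```text
clock: 24.7
position: [0.5288, -0.0202, 0.0418]
tcp_rot: [-2.291, -2.129, 0.033]
wrist_force: [-35.4, 2.5, 33.0]
gripper_width: 0.0005
```

```bash
python3 - <<'E'
from h import *
s=arm.sense(); print(s['clock'],s['position'],s['tcp_rot'],s['wrist_force'])
p,d,T=wsnap('w15')
E
```

```text
24.7 [ 0.52879312 -0.02021623  0.04179523] [-2.29056634 -2.12935651  0.03340938] [-35.44876474   2.48057941  33.0312029 ]
```

View pics/w15.png

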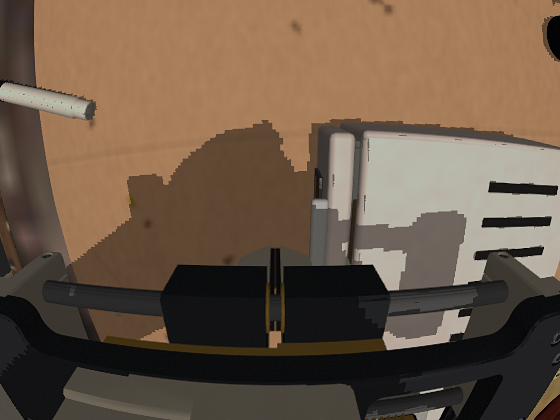

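```bash
python3 - <<'E'
from h import *
a=np.radians(-4.3); o=np.array([.6315,-.0671]);A=np.array([[np.cos(a),-np.sin(a)],[np.sin(a),np.cos(a)]])
for f in ['w12','w14','w15']:
    z=np.load(f'pics/{f}.npz'); P=wcloud(z['T'],z['d']); d=z['d']; X=(P[...,:2]-o)@A
    m=(X[...,0]>-.12)&(X[...,0]<-.04)&(X[...,1]>.085)&(X[...,1]<.1)&(P[...,2]>.052)&(d>0)
    x=X[m][:,0]; zz=P[m][:,2]
    b=np.arange(-.092,-.055,.0015)
    print(f,[(round(q*1000,1),round(float(np.median(zz[(x>=q)&(x<q+.0015)]))*1000) if ((x>=q)&(x<q+.0015)).any() else None) for q in b])
c=np.load('pics/w15.npz')['p'][115:260,300:400]; cv2.imwrite('pics/w15c.png',cv2.resize(c,None,fx=4,fy=4,interpolation=cv2.INTER_CUBIC)[:,:,::-1])
E
```

```text
w12 [(np.float64(-92.0), None), (np.float64(-90.5), None), (np.float64(-89.0), None), (np.float64(-87.5), None), (np.float64(-86.0), None), (np.float64(-84.5), 56), (np.float64(-83.0), 56), (np.float64(-81.5), 58), (np.float64(-80.0), 58), (np.float64(-78.5), 58), (np.float64(-77.0), 59), (np.float64(-75.5), 58), (np.float64(-74.0), 58), (np.float64(-72.5), 57), (np.float64(-71.0), None), (np.float64(-69.5), None), (np.float64(-68.0), None), (np.float64(-66.5), None), (np.float64(-65.0), None), (np.float64(-63.5), None), (np.float64(-62.0), None), (np.float64(-60.5), None), (np.float64(-59.0), None), (np.float64(-57.5), None), (np.float64(-56.0), None)]
w14 [(np.float64(-92.0), None), (np.float64(-90.5), None), (np.float64(-89.0), None), (np.float64(-87.5), None), (np.float64(-86.0), None), (np.float64(-84.5), None), (np.float64(-83.0), 56), (np.float64(-81.5), 58), (np.float64(-80.0), 59), (np.float64(-78.5), 59), (np.float64(-77.0), 59), (np.float64(-75.5), 59), (np.float64(-74.0), 58), (np.float64(-72.5), 58), (np.float64(-71.0), 62), (np.float64(-69.5), 65), (np.float64(-68.0), 66), (np.float64(-66.5), 67), (np.float64(-65.0), 67), (np.float64(-63.5), 67), (np.float64(-62.0), 67), (np.float64(-60.5), 67), (np.float64(-59.0), 67), (np.float64(-57.5), 67), (np.float64(-56.0), 67)]
w15 [(np.float64(-92.0), None), (np.float64(-90.5), None), (np.float64(-89.0), None), (np.float64(-87.5), None), (np.float64(-86.0), None), (np.float64(-84.5), None), (np.float64(-83.0), 56), (np.float64(-81.5), 58), (np.float64(-80.0), 59), (np.float64(-78.5), 59), (np.float64(-77.0), 59), (np.float64(-75.5), 59), (np.float64(-74.0), 59), (np.float64(-72.5), 58), (np.float64(-71.0), 63), (np.float64(-69.5), 65), (np.float64(-68.0), 66), (np.float64(-66.5), 67), (np.float64(-65.0), 67), (np.float64(-63.5), 67), (np.float64(-62.0), 67), (np.float64(-60.5), 67), (np.float64(-59.0), 67), (np.float64(-57.5), 67), (np.float64(-56.0), 67)]
```

View pics/w15c.png

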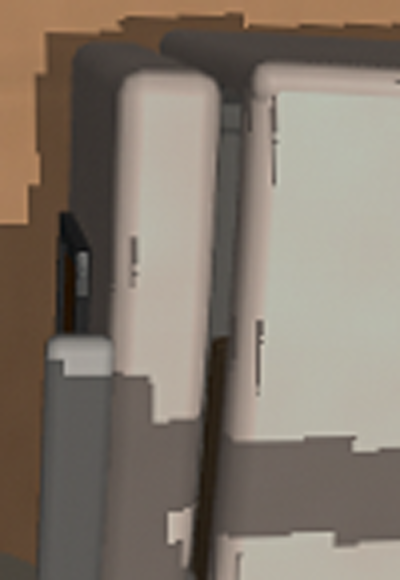

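move_arm(series=[[0,[0.003,0,0.004],0],[0,[0.006,0,0.006],0],[0,[0.008,0,0.008],0],[0,[0.008,0,0.008],0]])

```text
clock: 25.15
position: [0.5287, -0.0203, 0.0431]
tcp_rot: [-2.281, -2.121, 0.048]
wrist_force: [-32.8, 4.2, -9.3]
gripper_width: 0.0002
```

```bash
python3 - <<'E'
from h import *
s=arm.sense(); print(s['clock'],s['position'],s['tcp_rot'],s['wrist_force'])
p,d,T=wsnap('w16')
c=p[115:260,300:400]; cv2.imwrite('pics/w16c.png',cv2.resize(c,None,fx=4,fy=4,interpolation=cv2.INTER_CUBIC)[:,:,::-1])
E
```

```text
25.15 [ 0.52865968 -0.02030027  0.04307471] [-2.28139059 -2.12123569  0.04764794] [-32.78462698   4.21016771  -9.26872941]
```

View pics/w16c.png

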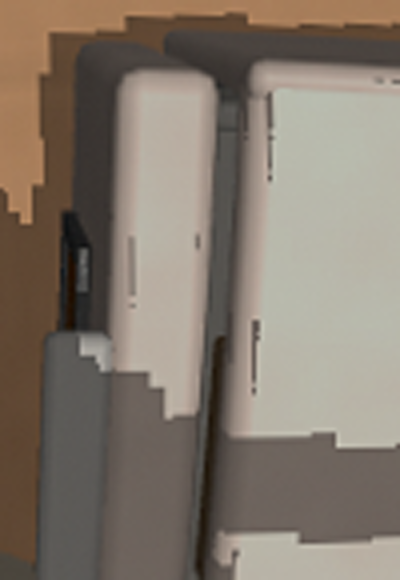

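```bash
python3 - <<'E'
from h import *
a=np.radians(-4.3); o=np.array([.6315,-.0671]);A=np.array([[np.cos(a),-np.sin(a)],[np.sin(a),np.cos(a)]])
for f in ['w13','w14','w15','w16','w10']:
    z=np.load(f'pics/{f}.npz'); P=wcloud(z['T'],z['d']); d=z['d']; p=z['p'].astype(int); X=(P[...,:2]-o)@A
    m=(X[...,0]>(-.18 if f=='w10' else -.09))&(X[...,0]<-.03)&(X[...,1]>-.01)&(X[...,1]<.1)&(P[...,2]<.05)&(P[...,2]>.008)&(d>0)
    q=np.c_[X[m],P[m][:,2]]
    br=(p[m][:,0]-p[m][:,2]>15)
    print(f,m.sum(),'brown',br.sum(), (np.percentile(q[br],[3,50,97],axis=0).round(4).tolist() if br.sum()>3 else ''))
    print('   other', (np.percentile(q[~br],[3,50,97],axis=0).round(4).tolist() if (~br).sum()>3 else ''))
E
```

```text
w13 3630 brown 1512 [[-0.0841, 0.01, 0.0138], [-0.0834, 0.049, 0.0279], [-0.051, 0.0812, 0.0343]]
   other [[-0.0846, -0.0029, 0.0099], [-0.0828, 0.0749, 0.0291], [-0.0399, 0.0985, 0.048]]
w14 1177 brown 357 [[-0.0836, 0.0307, 0.013], [-0.0603, 0.0553, 0.0213], [-0.0593, 0.081, 0.0282]]
   other [[-0.0843, 0.0509, 0.0098], [-0.0824, 0.0861, 0.0216], [-0.0562, 0.0987, 0.0485]]
w15 1087 brown 268 [[-0.0836, 0.0312, 0.0119], [-0.0602, 0.0549, 0.0178], [-0.0594, 0.0805, 0.0263]]
   other [[-0.0843, 0.0293, 0.0098], [-0.0823, 0.0847, 0.0193], [-0.0577, 0.0983, 0.0473]]
w16 1004 brown 165 [[-0.0836, 0.0319, 0.0121], [-0.0602, 0.0565, 0.0161], [-0.0598, 0.0862, 0.0266]]
   other [[-0.0843, 0.0272, 0.0097], [-0.0822, 0.0826, 0.0164], [-0.0586, 0.0982, 0.0478]]
w10 4692 brown 2277 [[-0.1756, 0.0041, 0.0102], [-0.1287, 0.0456, 0.0312], [-0.092, 0.0761, 0.0328]]
   other [[-0.1762, -0.0054, 0.0093], [-0.1219, 0.021, 0.0108], [-0.0752, 0.095, 0.0443]]
```

move_arm(series=[[0,[0.004,0,-0.001],0],[0,[0.008,0,-0.002],0],[0,[0.012,0,-0.003],0],[0,[0.012,0,-0.003],0],[0,[0.012,0,-0.003],0]])

```text
clock: 25.7
position: [0.5289, -0.0204, 0.0424]
tcp_rot: [-2.273, -2.116, 0.08]
wrist_force: [-74.1, 2.2, 51.8]
gripper_width: 0.0009
```

```bash
python3 - <<'E'
from h import *
s=arm.sense(); print(s['clock'],s['position'],s['tcp_rot'],s['wrist_force'])
E
```

```text
25.7 [ 0.5289077  -0.02035809  0.04237342] [-2.27282873 -2.11580912  0.0804769 ] [-74.05697841   2.16746969  51.75980344]
```

move_arm(series=[[0,[-0.02,0,0.002],0],[0,[-0.04,0,0.002],0],[0,[-0.07,0,0.002],0],[0,[-0.08,0,0.03],0],[0,[-0.08,0,0.08],0],[0,[-0.07,0,0.13],0],[0,[-0.05,-0.02,0.16],0],[0,[-0.01,-0.05,0.16],0],[0,[0.02,-0.08,0.16],0],[0,[0.03,-0.09,0.15],0],[0,[0.03,-0.09,0.13],0],[0,[0.03,-0.09,0.12],0]])

```text
clock: 26.9
position: [0.5914, -0.1112, 0.1662]
tcp_rot: [-2.302, -2.135, 0.002]
wrist_force: [-0.7, 0.4, -0.5]
gripper_width: 0.0006
```

```bash
python3 - <<'E'
from h import *
s=arm.sense(); print(s['clock'],s['position'],s['tcp_rot'],s['wrist_force'],s['gripper_width'])
p,d,T=wsnap('w17');  snap('side','s17')
c=np.load('pics/s17.npz')['p'][120:240,190:330]; cv2.imwrite('pics/s17c.png',cv2.resize(c,None,fx=5,fy=5,interpolation=cv2.INTER_CUBIC)[:,:,::-1])
E
```

```text
26.9 [ 0.59141488 -0.11116591  0.16623576] [-2.30167592e+00 -2.13452675e+00  2.21033509e-03] [-0.65820568  0.35108441 -0.46199828] 0.0006109426301972468
```

View pics/w17.png

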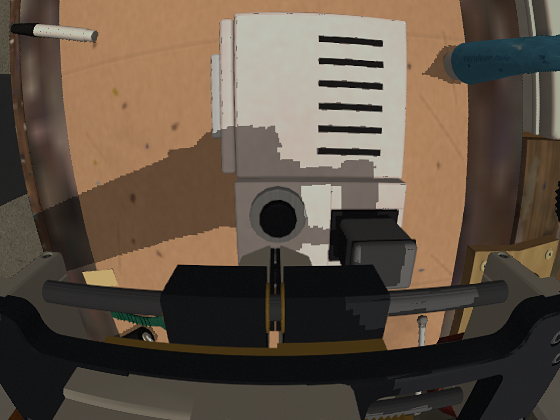

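View pics/s17c.png

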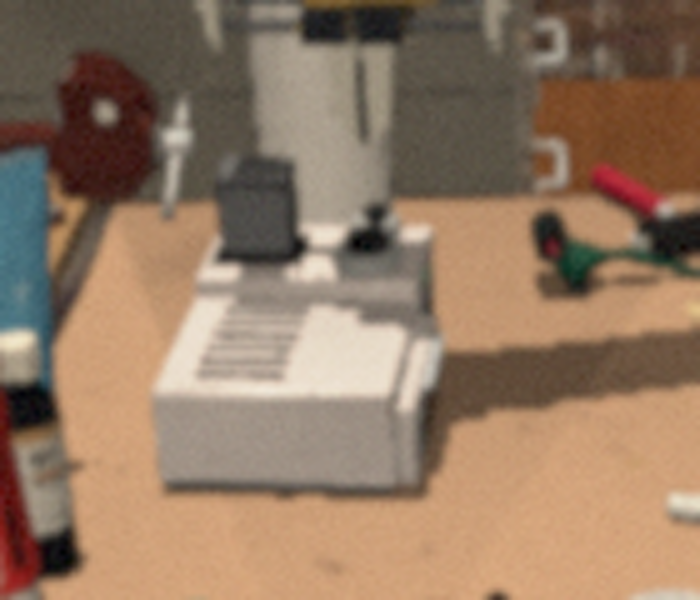

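```bash
python3 - <<'E'
from h import *
z=np.load('pics/w17.npz'); P=wcloud(z['T'],z['d']); d=z['d']
m=(np.hypot(P[...,0]-.5926,P[...,1]+.1105)<.025)&(P[...,2]>.097)&(P[...,2]<.107)&(d>0); q=P[m]
print(m.sum(),cv2.minEnclosingCircle(q[:,:2].astype(np.float32)),np.median(q[:,2]))
m=(abs(P[...,0]-.662)<.03)&(abs(P[...,1]+.136)<.03)&(P[...,2]>.13)&(P[...,2]<.15)&(d>0); q=P[m]
print('pack',m.sum(),np.median(q[:,2]),cv2.minAreaRect(q[:,:2].astype(np.float32)*1000))
E
```

```text
1043 ((0.5928705334663391, -0.11073759198188782), 0.014065292663872242) 0.10054117798965112
pack 2324 0.13732093274456453 ((662.5747680664062, -136.5687255859375), (35.62911605834961, 46.327693939208984), 85.97650909423828)
```

Cap centre is (0.5929,-0.1107), radius 14 mm, and the tool is already above it. I press in small steps.

move_arm(series=[[0,[0.001,0,-0.03],0],[0,[0.001,0,-0.05],0],[0,[0.001,0,-0.057],0],[0,[0.001,0,-0.06],0],[0,[0.001,0,-0.063],0],[0,[0.001,0,-0.066],0],[0,[0.001,0,-0.069],0],[0,[0.001,0,-0.069],0]])

```text
clock: 27.8
position: [0.5944, -0.1111, 0.0998]
tcp_rot: [2.302, 2.136, 0.002]
wrist_force: [0.4, 1.4, 2.7]
gripper_width: 0.0005
```

```bash
python3 - <<'E'
from h import *
s=arm.sense(); print(s['clock'],s['position'],s['tcp_rot'],s['wrist_force'])
E
```

```text
27.8 [ 0.59442974 -0.11114785  0.09983817] [2.30230075e+00 2.13580523e+00 1.69559902e-03] [0.38625829 1.37272169 2.66345927]
```

Button contact, part way down. I press on to the stop.

move_arm(series=[[0,[-0.001,0,-0.002],0],[0,[-0.001,0,-0.004],0],[0,[-0.001,0,-0.006],0],[0,[-0.001,0,-0.008],0],[0,[-0.001,0,-0.008],0],[0,[-0.001,0,-0.008],0]])

```text
clock: 28.4
position: [0.5945, -0.1112, 0.0958]
tcp_rot: [2.3, 2.134, 0.001]
wrist_force: [-7.7, 0.1, 31.4]
gripper_width: 0.0004
```

```bash
python3 - <<'E'
from h import *
s=arm.sense(); print(s['clock'],s['position'],s['tcp_rot'],s['wrist_force'])
E
```

```text
28.4 [ 0.59445461 -0.11116106  0.09577241] [2.29993296e+00 2.13382340e+00 9.02931871e-04] [-7.74156335  0.06735745 31.43277983]
```

Hard stop at 0.0958 (cap top 0.102 minus 6 mm) with 31 N, so the button is fully down. I let go, withdraw and check.

move_arm(series=[[0,[-0.001,0,0.01],0],[0,[-0.001,0,0.03],0],[0,[-0.001,0,0.07],0],[0,[-0.001,0.01,0.12],0],[0,[-0.02,0.04,0.17],0],[0,[-0.05,0.08,0.2],0],[0,[-0.08,0.12,0.2],0],[0,[-0.1,0.14,0.2],0],[0,[-0.1,0.14,0.2],0],[0,[-0.1,0.14,0.2],0]])

```text
clock: 29.4
position: [0.4917, 0.0289, 0.2911]
tcp_rot: [2.3, 2.138, -0.003]
wrist_force: [0.6, -0.7, -0.4]
gripper_width: 0.0008
```

```bash
python3 - <<'E'
from h import *
s=arm.sense(); print(s['clock'],s['position'],s['wrist_force'])
p,d,T=wsnap('w18'); P=wcloud(T,d); snap('top','t18'); snap('side','s18')
for n,c,r in [('start',(.5929,-.1107),.011),('stop',(.5889,-.1577),.006)]:
    m=(np.hypot(P[...,0]-c[0],P[...,1]-c[1])<r)&(d>0); print(n,m.sum(),np.median(P[m][:,2]) if m.any() else '')
m=(abs(P[...,0]-.662)<.03)&(abs(P[...,1]+.136)<.03)&(P[...,2]>.13)&(P[...,2]<.15)&(d>0); q=P[m]; print('pack',np.median(q[:,2]) if m.any() else '')
E
```

```text
29.4 [0.49171784 0.02892239 0.29113697] [ 0.61660894 -0.68572814 -0.41198387]
start 0 
stop 0 
pack 0.1374593632459887
```

View pics/w18.png

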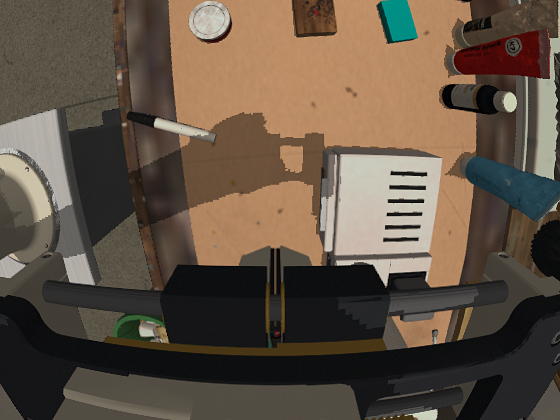

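View pics/t18.png

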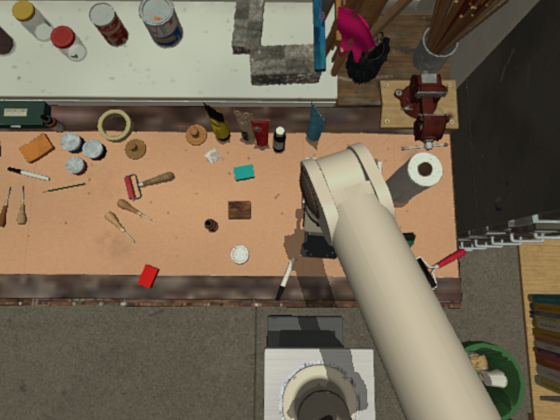

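Pack home, drawer shut, button pressed and released. The tin, bottle, large block and roll are where they were, and the hand is clear of everything.

```bash
python3 - <<'E'
from station import arm
print(arm.finish_job(), arm.sense()['clock'])
E
```

```text
the job is handed in; nothing more can be done
the job is handed in; nothing more can be done
```

The job is done and handed in at about 29.5 s on the robot's clock, though two of the checks below are not fully clean. I plugged the battery pack home and laid the small wooden block flat, carved face up, in the drawer. I then pushed the drawer to its end stop, pressed the start button to its stop and let it go.

**What the last checks showed**
- **Pack:** its top measured about 137.4 mm. The same view read the 68 mm housing about 1.3 mm low, so this fits the 139 mm expected when home. It stopped firmly at 25 N.
- **Start button:** it met a hard stop 6 mm down at 31 N, then I withdrew.
- **Other things:** the tin, bottle, large block and paper roll looked unmoved in the last pictures. Wrist force was near zero at hand-in.

**What was not clean**
- **Drawer:** its travel measured about 92 mm, against a range of 95 mm, and a gap of about 2–3 mm shows behind the front panel. It did not move at all under a 74 N push, and the block inside had not shifted or jammed. I took this as the end stop, and the drawer as having started slightly less than fully open.
- **Buttons after release:** the hand hid both caps in the last wrist view. I did not see that the start button came back up or that the stop button was untouched. The fingers stayed well clear of the stop button.

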